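# Change the slide reader over from checking to measuring

## Task

Change the slide reader over from checking to measuring: first lift the blue L-shaped gauge off its stage and press it into the matching cutout in the foam of the open case until it is fully home and flush, then press the orange T-shaped gauge home in its own cutout in the same way. Next set the red slide carrier flat on the cleared stage, lengthwise between the two metal stops, square to them and centred over the lit window, and finally push the reader's green start button down and let go of everything. Leave the green tube rack, the jar and the timer where they are.

Things in the scene. Friction and masses are not known exactly. Their poses are not given: they have to be found in the camera images.
- lgauge_grip (a point): Blue L-shaped gauge: 18 mm plate with a black grip bar on top, 14 (x) x 50 (y) x 26 mm high. Point: middle of the bar, 31 mm above the underside, z up. From it the long leg spans x -22 to 10, y -48 to 72 mm; the foot x 10 to 53, y -48 to -16 mm. 0.2 kg; bottom edge chamfered 2 mm wide, 3 mm high. Starts on the reader's stage between the stops, about parallel to the reader.
- tgauge_grip (a point): Orange T-shaped gauge: 18 mm plate with a black grip bar on top, 50 (x) x 14 (y) x 26 mm high. Point: middle of the bar, 31 mm above the underside, z up. From it the cross bar spans x 8 to 38, y -55 to 55 mm; the stem x -72 to 8, y -15 to 15 mm. 0.2 kg; bottom edge chamfered 2 mm wide, 3 mm high. Starts on the table.
- carrier_center (a point): Centre (8 mm above the underside) of the slide carrier, a red and white tray 42 mm wide (its x), 112 mm long (its y), 16 mm tall, 0.13 kg, the same either way round. z up. At the start it lies on the table.
- case: Open case 186 (x) x 296 (y) mm, fixed, full of dark foam whose top is 45 mm above the table (rim 47 mm). Origin: centre of its underside. Springy bumps on the pocket sides stop a gauge with some 6 to 9 mm still proud; a straight push of about 4 to 10 N takes it past them to the floor and they hold it. A steel disc with a knob, 13 mm high in all, sits on the foam at x 40, y -44 mm.
- l_pocket (a point): Floor of the L-shaped, yellow-bottomed pocket in the case's foam: 18 mm deep, outline of the L gauge with 1.5 mm to spare all round. This point lies where the point under the middle of the gauge's grip belongs; the gauge's x and y axes must point along its x and y (not the half turn). Fully home, the gauge's grip point is 31 mm above it and the plate flush with the foam.
- t_pocket (a point): Floor of the T-shaped, yellow-bottomed pocket in the case's foam: 18 mm deep, outline of the T gauge with 1.5 mm to spare all round. This point lies where the point under the middle of the gauge's grip belongs; the gauge's x and y axes must point along its x and y (not the half turn). Fully home, the gauge's grip point is 31 mm above it and the plate flush with the foam.
- stage_center (a point): Flatbed slide reader, white and grey, 180 (x) x 290 (y) mm, fixed. Point: centre of its dark stage's upper face, 40 mm above the table, on the lit blue window half-way between two aluminium stops, whose inner faces are at y -66 and +66 mm (12 mm thick, 70 mm long in x, 12 mm high). The carrier's length goes along y, leaving 10 mm at each end.
- start_top (a point): Middle of the top of the green start button, 28 mm across, on the reader beside the stage. Pressed straight down.
- start (a joint): Travel of the start button: 0 out, 0.006 m fully down (5 N); it springs back.
- green_rack: bystander: green tube rack, 74 x 140 x 88 mm tall with pink-capped tubes; origin at the centre of its underside
- jar: bystander: clear jar with blue cap, 64 mm across, 85 mm tall; origin at the centre of its underside
- timer: bystander: white timer, 70 x 75 x 30 mm; origin at the centre of its underside
Mind the look-alikes: they are no part of the job. What is shaped like the part that bears lgauge_grip but turquoise is not meant. What is shaped like the part that bears tgauge_grip but yellow is not meant.

How it is judged:
By the outcome, as a careful person would: the job done as asked, in the order asked, and still so for the second after the job is handed in, with the robot touching nothing.
It also fails if it takes over 72 s, if anything falls off the work surface, if the arm or the gripper's body presses on something with over 40 N, if the wrist force passes 120 N, or if a joint passes its speed limit or range.

## Robot

A 6-joint arm with a two-finger parallel gripper is mounted at the origin on the work surface. World frame = base frame: x ahead of the robot, y to its left, z up, the work surface at z = 0. Lengths are in m, angles in degrees, forces in N, time in s.
With the tool pointing down it reaches from about 0.25 to 0.725 m from the base axis. Payload 9.7 kg.
Tool frame: the origin (TCP) lies midway between the tips of the shut fingers; the grasp point (between the pads) lies 19 mm behind it (grip_point_offset is the distance from the TCP to the grasp point, in m); y points along the fingers, z is the direction in which the jaws open and shut, and the axes are right-handed (so a half turn about y gives the same grasp; the last joint's range is limited). The gripper opens to 85 mm and grips with 20 to 120 N. Pads are 22 mm wide; open, the fingers measure 114 mm over their backs; the gripper's body (76 mm by 85 mm) begins 54 mm behind the grasp point. The pads swing forward as they close: fully open they stand 13 mm farther back than shut.
Start: joints at [-67.781, 4.979, 10.078, 95.1, 0, 90], TCP at [0.208, -0.509, 0.196] pointing down, gripper open.
Joint ranges: [-179.16, 179.16], [-48.56, 103.87], [-65.8, 70.77], [-126.05, 130.52], [-82.76, 87.17], [-180, 180]. Speed limits (degrees/s): [127.2, 127.2, 147.25, 180, 180, 180].

## Interface

Orientations are given as [roll, pitch, yaw] about the fixed x, y, z axes, in that order (R = Rz(yaw) Ry(pitch) Rx(roll)).
In Python, from workcell import get_obs, camera, job_done, grip_point_offset gives the robot as it stands.
- The arm moves only by the tool move_arm, never from a script. Its argument "deltas" is a list that holds one entry, the list of rows, each a list of 4 numbers: the shift along the tool's x, y, z in m, then the turn about the tool's y in degrees. A call has 1 to 5 rows; each row is the pose to reach, as a shift and turn from the pose commanded when the call began, along the tool's axes at that moment; what a row does not reach only later rows make up. A row lasts 1/10 s, in which the tool goes at most 50 mm and 8.59 degrees, less where a joint would pass 70% of its speed; a pose out of reach is approached as far as the arm can. A call with a gripper value outside its range is refused whole. "claw" is the finger opening in m, from 0 to 0.0854, set as the call begins (left out, the last holds). The fingers move at their own pace and stop on an object; "newtons" is the grip in N (left out, the last holds). Time passes only in rows, so rows that repeat a pose let the fingers close. It gives the time, the measured TCP pose, the force and the opening at its end, in the units of the state.
- get_obs(): the state, without advancing time (a new reading comes with each control period).
- camera(name): name is "scene" or "top" or "wrist"; returns a dict with "color" (384x512x3 uint8, blue, green, red), "range_z" (384x512 float32, m along the optical axis (not along the pixel's ray), 0 where there is no reading), "fx", "fy", "cx", "cy" (pixels), "k1" (the pictures are not rectified: a ray, as slopes to the right and down, at radius r is drawn at 1 + k1 r^2 times it, then the intrinsics apply), "T" (4x4, takes a point from camera to world coordinates). Camera axes: x right, y down, z forward; pixel columns grow to the right and rows downward; lengths in m; the calibration is good to about 2 mm. A picture is of the moment at which its call begins.
- job_done(): hands the job in, once; it reports no verdict.
The state is a dict: "time": time; "q": joint angles; "qd": joint speeds; "joint_efforts": joint torques, N m; "ee_pos": TCP position; "tcp_rot": TCP orientation; "wrist_force": force on the tool from outside, world axes, zero at the start; "torque": the same for the moment, N m; "opening": finger opening in m.
Only numpy, scipy, OpenCV 4.12 (cv2) and the standard library are available. Lean on these libraries where they do the work, as an engineer would, in place of code of your own. Each camera call takes 0.05 s, during which the arm holds its last target. There are 200 camera calls.

## Working session

There is one attempt and no reset: what is moved stays moved. The work goes in short steps, Python scripts to look and compute and a tool call to move; the robot and the scene stay as the last step left them, time stands still between calls to the robot, and variables do not carry over. Pictures are saved under pics/ and viewed, about 8 in all and at most 12, crops included, and the job is handed in when it is done.

Besides the shell and the picture viewer there is one more tool, called after "Call:" by a JSON object that holds its "name" and its "arguments". move_arm: Moves the arm, as the interface text tells. Its arguments: {"type":"object","properties":{"deltas":{"type":"array"},"claw":{"type":"number"},"newtons":{"type":"number"}},"required":["deltas"]}

```bash
ls; mkdir -p pics
python3 - <<'E'
from workcell import *
import cv2,numpy as np
print(get_obs(), grip_point_offset)
ims=[]
for n in ("top","scene"):
    c=camera(n); np.savez(f"{n}.npz",**c); cv2.imwrite(f"pics/{n}0.png",c["color"]); print(n,c["fx"],c["fy"],c["cx"],c["cy"],c["k1"],c["T"].round(4).tolist())
E
```

```text
pics
{'time': 0.0, 'q': array([-6.77791765e+01,  5.00891477e+00,  1.00330023e+01,  9.50994832e+01,
        1.14541409e-03,  8.99995019e+01]), 'qd': array([-0.01256392,  0.07136295,  0.04401643, -0.07283413, -0.02396854,
       -0.04977112]), 'joint_efforts': array([ 1.94723005e-03, -5.20385635e+01,  4.64802969e+01,  1.62334606e-02,
        1.57253289e-04,  2.33425021e-05]), 'ee_pos': array([ 0.20789519, -0.50888594,  0.19579107]), 'tcp_rot': array([-9.00753957e+01,  1.14606853e-03, -1.57778680e+02]), 'wrist_force': array([ 0.28595511,  0.12940744, -0.02683868]), 'torque': array([-0.02780213, -0.02045741,  0.07187222]), 'opening': 0.0855856109468} 0.0187
top 361.6473245051293 361.6473245051293 260.66716302646483 192.32478700741922 0.029664001622335574 [[-0.0138, -0.9984, 0.0544, 0.3997], [-0.9998, 0.0131, -0.0141, 0.0024], [0.0134, -0.0546, -0.9984, 1.1695], [0.0, 0.0, 0.0, 1.0]]
scene 444.3586268291136 444.3586268291136 260.084217952635 197.0732517785142 -0.028155731400747154 [[-0.1854, 0.5321, -0.8261, 1.5547], [0.9826, 0.1089, -0.1504, 0.2214], [0.01, -0.8396, -0.543, 0.8375], [0.0, 0.0, 0.0, 1.0]]
```

View pics/top0.png

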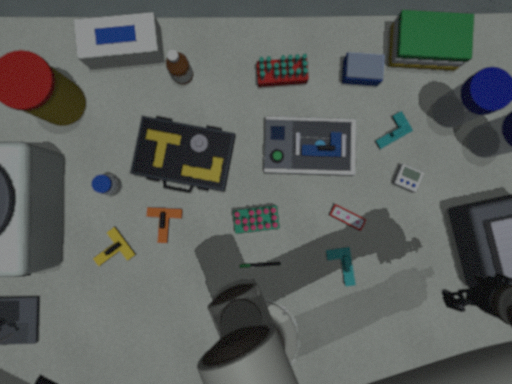

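View pics/scene0.png

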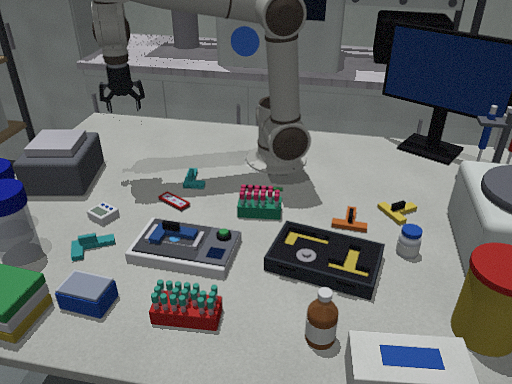

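The top view (x up, y left) shows these candidates:
- **L gauge:** the blue one is on the stage at (322,143). Turquoise look-alikes are at (397,130) and (343,263).
- **T gauge:** orange at (164,222). The yellow look-alike is at (114,247).
- **Carrier:** red and white at (347,216).
- **Case:** centre (184,154), with its T pocket at (160,148) and L pocket at (205,170).
- **Button:** green at (277,156).
- **Racks:** the green rack is at (256,218). The red rack at (282,70) is not part of the job.

Next I measure roughly and check one close crop.

```bash
cat > h.py <<'E'
import numpy as np,cv2
from workcell import get_obs,camera
def grab(n,f=None):
    c=camera(n)
    if f: cv2.imwrite(f"pics/{f}.png",c["color"])
    np.savez(f"{n}.npz",**c); return c
def world(c,uv,h):
    """pixels -> points on plane z=h"""
    uv=np.asarray(uv,float).reshape(-1,2)
    K=np.array([[c["fx"],0,c["cx"]],[0,c["fy"],c["cy"]],[0,0,1]],float)
    d=cv2.undistortPoints(uv.reshape(-1,1,2),K,np.array([float(c["k1"]),0,0,0])).reshape(-1,2)
    T=np.array(c["T"]); r=np.c_[d,np.ones(len(d))]@T[:3,:3].T
    return T[:3,3]+r*((h-T[2,3])/r[:,2])[:,None]
def mask(c,h0,h1,s0=90,v0=50,v1=255):
    hsv=cv2.cvtColor(c["color"],cv2.COLOR_BGR2HSV)
    return cv2.inRange(hsv,(h0,s0,v0),(h1,255,v1))
def blobs(m,amin=30):
    cs,_=cv2.findContours(m,cv2.RETR_EXTERNAL,cv2.CHAIN_APPROX_NONE)
    return sorted([k for k in cs if cv2.contourArea(k)>amin],key=cv2.contourArea,reverse=True)
def report(c,m,h,amin=30,roi=None):
    for k in blobs(m,amin):
        (u,v)=k.reshape(-1,2).mean(0)
        if roi and not(roi[0]<u<roi[2] and roi[1]<v<roi[3]): continue
        w=world(c,k.reshape(-1,2),h)[:,:2].astype(np.float32)
        (x,y),(a,b),t=cv2.minAreaRect(w*1000)
        print("px",int(u),int(v),"rect mm",round(x,1),round(y,1),"size",round(a,1),round(b,1),"ang",round(t,1))
E
python3 - <<'E'
from h import *
c=dict(np.load("top.npz"))
for n,a,h,roi in [("blue",(100,118),.058,(260,110,360,180)),("orange",(5,16),.018,(140,195,190,250)),("yellow pockets",(20,34),.027,(130,110,240,195)),("red",(170,180),.016,(320,195,370,240)),("green",(50,80),.05,(260,140,300,170)),("rack",(50,80),.05,(225,195,285,240))]:
    print(n); report(c,mask(c,*a),h,15,roi)
im=c["color"]
a=cv2.resize(im[105:185,255:375],None,fx=5,fy=5,interpolation=cv2.INTER_CUBIC)
cv2.imwrite("pics/crop1.png",a)
E
```

```text
blue
px 324 146 rect mm 609.6 -202.8 size 124.8 78.2 ang 89.3
px 277 132 rect mm 645.7 -66.7 size 37.3 40.8 ang 89.1
orange
px 163 220 rect mm 363.3 295.3 size 108.6 108.2 ang 85.8
yellow pockets
px 161 144 rect mm 603.2 301.4 size 113.2 118.2 ang 78.6
px 204 169 rect mm 546.4 171.8 size 126.4 81.9 ang 78.9
red
green
px 276 155 rect mm 575.7 -65.7 size 29.4 29.4 ang 25.9
rack
px 238 230 rect mm 345.6 55.3 size 15.2 24.4 ang 7.3
```

View pics/crop1.png

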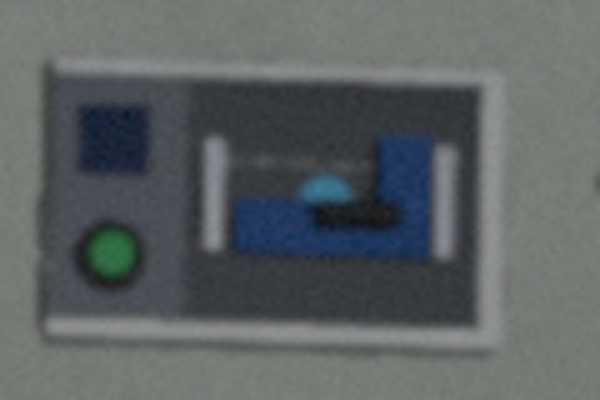

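The crop shows the blue L on the stage between the stops, with its foot up (+x) at the -y end, so its yaw is about 0. Its black bar is near pixel (326,148), and the green button is at (277,156). I choose this one by its blue colour and its place on the stage. Moving to hover over it.

Call:
{"name": "move_arm", "arguments": {"deltas": [[[-0.048, -0.01, -0.013, 0], [-0.094, -0.02, -0.026, 0], [-0.141, -0.03, -0.039, 0], [-0.188, -0.04, -0.051, 0], [-0.234, -0.06, -0.063, 0]]]}}

```text
time: 0.6
ee_pos: [0.4006, -0.3614, 0.2551]
tcp_rot: [-90.1, -0.0, -157.8]
wrist_force: [0.6, -0.8, 1.1]
opening: 0.0854
```

Call:
{"name": "move_arm", "arguments": {"deltas": [[[-0.048, 0, -0.013, -8.5], [-0.094, 0, -0.026, -17], [-0.141, 0, -0.039, -25.5], [-0.188, 0, -0.051, -34], [-0.234, 0, -0.063, -42.5]]]}}

```text
time: 1.1
ee_pos: [0.5938, -0.2148, 0.2555]
tcp_rot: [-90.0, -0.0, -114.9]
wrist_force: [1.0, -0.4, 0.2]
opening: 0.0852
```

Call:
{"name": "move_arm", "arguments": {"deltas": [[[0, 0, 0, -8.5], [0, 0, 0, -17], [0, 0, 0, -25.3], [0, 0, 0, -25.3]]]}}

```text
time: 1.5
ee_pos: [0.5925, -0.2162, 0.2553]
tcp_rot: [-90.1, 0.0, -89.8]
wrist_force: [0.4, -0.5, 0.4]
opening: 0.0858
```

Run:
```python
from h import *
c=grab("wrist","w1"); print(c["fx"],c["cx"],c["cy"],c["k1"],c["T"].round(4).tolist())
o=get_obs(); print(o["ee_pos"],o["tcp_rot"],o["q"])
```

```text
277.49049105192336 258.61667821961737 195.47686948490372 -0.015938747559562986 [[1.0, 0.0037, 0.0, 0.5909], [0.0035, -0.956, -0.2933, -0.1416], [-0.001, 0.2933, -0.956, 0.4325], [0.0, 0.0, 0.0, 1.0]]
[ 0.5923856  -0.21631953  0.25542739] [-9.00424797e+01  1.59774365e-02 -9.01538393e+01] [-2.00607962e+01  1.90272239e+01  3.32408468e+01  1.04259005e+02
  5.58662272e-04  7.00930370e+01]
```

View pics/w1.png

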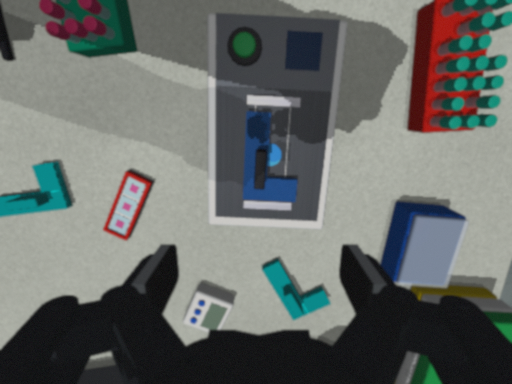

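The wrist view shows the L on the reader at about (268,160), its bar at (261,168), the stops at v=101 and v=205, the window at (274,154), the button at (244,45) and the carrier at (128,203). The held gauge will stay visible near (260,224).

Run:
```python
from h import *
c=dict(np.load("wrist.npz"))
hsv=cv2.cvtColor(c["color"],cv2.COLOR_BGR2HSV)
for p in [(253,190),(285,190),(258,125),(274,150),(261,165),(270,101),(230,60),(244,45),(115,225)]: print(p,hsv[p[1],p[0]])
roi=(235,85,310,215)
m=mask(c,105,122,120,20); print("L"); report(c,m,.058,100,roi)
k=[b for b in blobs(m,100) if 235<b.reshape(-1,2).mean(0)[0]<310][0]
print(cv2.approxPolyDP(k,4,True).reshape(-1,2).tolist()); print((world(c,cv2.approxPolyDP(k,4,True),.058)*1000).round(0)[:,:2].tolist())
bm=np.zeros_like(m); g=cv2.inRange(hsv,(0,0,0),(180,255,255)); 
v=c["color"].max(2); bm[145:195,250:275]=(v[145:195,250:275]<40)*255
print("bar"); report(c,bm,.084,40)
wm=cv2.inRange(hsv,(0,0,110),(180,60,255)); print("stops/rim"); report(c,wm,.052,60,(200,10,350,235))
print("button"); report(c,mask(c,50,80),.05,60,(225,20,265,70))
rm=cv2.bitwise_or(mask(c,0,6,120),mask(c,170,180,120)); print("carrier"); report(c,rm,.016,100,(90,150,170,250))
```

```text
(253, 190) [108 184 129]
(285, 190) [107 186 133]
(258, 125) [107 170  60]
(274, 150) [104 186 197]
(261, 165) [135  13  38]
(270, 101) [129   9 197]
(230, 60) [110  22  69]
(244, 45) [ 69 161  92]
(115, 225) [146  31 175]
L
px 263 162 rect mm 608.5 -203.4 size 119.6 75.3 ang 87.1
[[248, 111], [243, 198], [294, 201], [295, 178], [266, 176], [270, 113]]
[[577.0, -142.0], [569.0, -260.0], [641.0, -264.0], [641.0, -231.0], [601.0, -228.0], [605.0, -145.0]]
bar
px 261 161 rect mm 593.8 -203.7 size 10.1 32.0 ang 0.1
stops/rim
px 286 156 rect mm 558.3 -270.3 size 880.5 501.6 ang 3.7
px 271 100 rect mm 608.5 -130.5 size 15.8 69.4 ang 87.2
px 267 205 rect mm 603.3 -272.8 size 14.1 70.2 ang 87.8
button
px 243 44 rect mm 572.1 -62.7 size 29.2 27.4 ang 90.0
carrier
px 127 204 rect mm 380.7 -288.1 size 114.6 42.4 ang 62.3
```

Call:
{"name": "move_arm", "arguments": {"deltas": [[[-0.002, 0.04, 0, 2.7], [-0.002, 0.08, 0, 2.7], [-0.002, 0.12, 0, 2.7], [-0.002, 0.155, 0, 2.7], [-0.002, 0.18, 0, 2.7]]], "claw": 0.05, "newtons": 60}}

```text
time: 2.05
ee_pos: [0.5912, -0.2142, 0.073]
tcp_rot: [-90.1, 0.0, -93.0]
wrist_force: [0.2, -0.1, -0.2]
opening: 0.0501
```

Call:
{"name": "move_arm", "arguments": {"deltas": [[[0, 0.007, 0, 0], [0, 0.014, 0, 0], [0, 0.014, 0, 0]]]}}

```text
time: 2.35
ee_pos: [0.5926, -0.2146, 0.0623]
tcp_rot: [-90.0, -0.0, -92.8]
wrist_force: [-0.2, 1.0, 0.5]
opening: 0.05
```

Call:
{"name": "move_arm", "arguments": {"deltas": [[[0, 0, 0, 0], [0, 0, 0, 0], [0, 0, 0, 0], [0, 0, 0, 0], [0, 0, 0, 0]]], "claw": 0.0, "newtons": 80}}

```text
time: 2.85
ee_pos: [0.5926, -0.2144, 0.0621]
tcp_rot: [-90.0, -0.0, -92.7]
wrist_force: [-0.0, 0.2, 1.0]
opening: -0.0001
```

Run:
```python
from h import *
c=grab("wrist"); print(get_obs()["opening"],get_obs()["ee_pos"])
cv2.imwrite("pics/w2.png",c["color"])
```

```text
-8.088596901255322e-05 [ 0.59248796 -0.21441142  0.06201906]
```

View pics/w2.png

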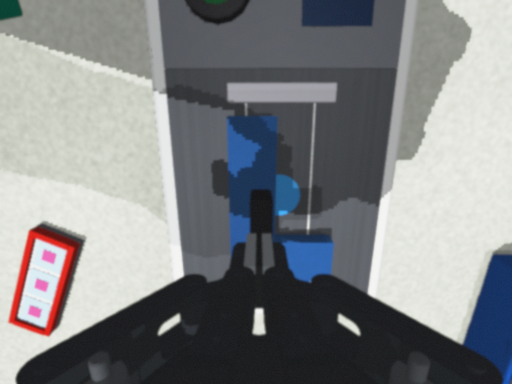

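Run:
```python
from h import *
c=dict(np.load("wrist.npz")); T=c["T"]; print(T[:3,3])
R=c["range_z"]
w=lambda p,h:(world(c,[p],h)[0]*1000).round(1)[:2]
print("bar far end",w((261,190),.084),"bar y=240?",w((261,240),.084),"leg far",w((230,116),.058),w((277,116),.058),"foot",w((332,238),.058))
for v in range(100,380,10):
    z=R[v,261]; d=cv2.undistortPoints(np.array([[[261.,v]]]),np.array([[c["fx"],0,c["cx"]],[0,c["fy"],c["cy"]],[0,0,1.]]),np.array([float(c["k1"]),0,0,0])).ravel()
    print(v,(z*1000).round(0),((T[:3,:3]@np.r_[d*z,z]+T[:3,3])*1000).round(0),c["color"][v,261])
```

```text
[ 0.59450462 -0.13981296  0.23930805]
bar far end [ 593.9 -184.2] bar y=240? [ 592.5 -216.2] leg far [ 576.4 -142.4] [ 605.9 -143.8] foot [ 643.2 -229.8]
100 177.0 [ 596. -134.   52.] [163 156 156]
110 191.0 [ 596. -140.   39.] [77 73 70]
120 176.0 [ 596. -146.   57.] [88 54 31]
130 177.0 [ 595. -152.   58.] [86 55 31]
140 179.0 [ 595. -158.   58.] [85 52 28]
150 181.0 [ 595. -165.   58.] [88 55 31]
160 182.0 [ 595. -171.   58.] [86 53 28]
170 183.0 [ 594. -178.   59.] [87 53 29]
180 186.0 [ 594. -185.   58.] [86 54 30]
190 183.0 [ 594. -190.   64.] [33 26 24]
200 165.0 [ 594. -191.   83.] [28 27 26]
210 165.0 [ 593. -197.   84.] [26 26 25]
220 167.0 [ 593. -203.   84.] [26 26 26]
230 168.0 [ 593. -209.   85.] [25 23 24]
240 144.0 [ 593. -204.  109.] [52 50 48]
250 133.0 [ 593. -204.  120.] [44 43 42]
260 123.0 [ 593. -203.  130.] [40 37 39]
270 121.0 [ 592. -206.  133.] [43 41 41]
280 122.0 [ 592. -211.  134.] [32 33 31]
290 124.0 [ 592. -217.  133.] [32 31 31]
300 125.0 [ 592. -222.  133.] [32 33 31]
310 247.0 [ 589. -310.   33.] [234 236 236]
320 290.0 [ 587. -350.    0.] [218 226 224]
330 294.0 [ 587. -363.   -0.] [219 226 224]
340 82.0 [ 592. -205.  174.] [28 22 26]
350 78.0 [ 592. -204.  178.] [34 32 32]
360 74.0 [ 592. -204.  181.] [30 30 28]
370 72.0 [ 592. -204.  184.] [32 30 30]
```

Run:
```python
from h import *
c=dict(np.load("wrist.npz"))
np.set_printoptions(linewidth=200)
print((c["range_z"][196:290:8,225:300:5]*1000).astype(int))
im=np.clip(c["color"][170:345,190:335].astype(float)*1.8,0,255).astype(np.uint8)
cv2.imwrite("pics/w2c.png",cv2.resize(im,None,fx=3.4,fy=3.4,interpolation=cv2.INTER_CUBIC))
```

```text
[[209 189 189 191 189 175 171 170 170 171 189 208 208 208 208]
 [209 191 192 192 191 164 164 164 165 165 211 210 212 210 209]
 [211 193 192 193 193 166 166 166 164 166 211 213 211 212 212]
 [214 195 194 194 195 167 167 167 166 167 214 214 215 214 214]
 [216 197 197 197 196 168 168 169 168 169 216 216 216 216 217]
 [219 199 198 199 198 146 148 146 148 148 211 211 212 212 211]
 [220 201 148 147 147 137 138 139 139 139 147 147 200 200 201]
 [222 202 139 139 130 129 130 131 129 131 139 139 139 201 202]
 [224 132 131 131 123 124 123 124 123 123 131 132 132 204 204]
 [227 116 112 113 115 120 118 119 118 116 112 112 115 206 206]
 [110 109 110 108 110 110 121 120 110 109 109 110 109 111 208]
 [105 105 105 105 105 105 122 121 106 105 104 105 105 104 105]]
```

View pics/w2c.png

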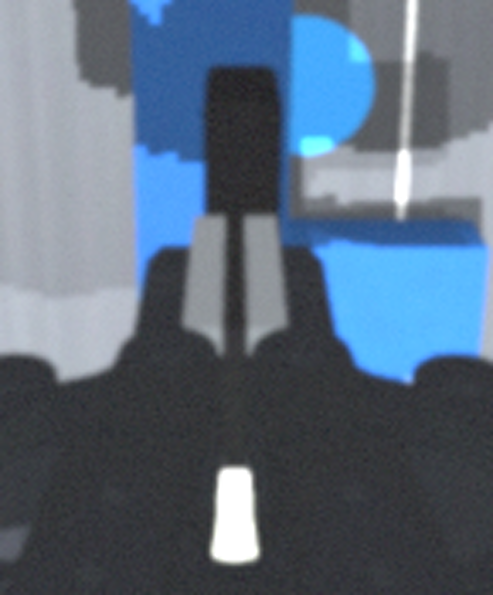

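The zoomed crop shows the shut pads ending above the bar, at a tip height of about 0.105 m, while the reported TCP is 0.062 m. The real fingertips are therefore about 42 mm higher than reported. The lateral position is fine, with the finger front at y=-204 and centre at -215. I reopen and descend by what the image shows, watching the force.

Call:
{"name": "move_arm", "arguments": {"deltas": [[[0, 0, 0, 0], [0, 0, 0, 0], [0, 0.01, 0, 0], [0, 0.02, 0, 0], [0, 0.028, 0, 0]]], "claw": 0.05}}

```text
time: 3.4
ee_pos: [0.5919, -0.2142, 0.0322]
tcp_rot: [-90.1, 0.0, -92.7]
wrist_force: [0.1, 1.0, -0.1]
opening: 0.0501
```

Call:
{"name": "move_arm", "arguments": {"deltas": [[[0, 0.004, 0, 0], [0, 0.008, 0, 0], [0, 0.01, 0, 0], [0, 0.01, 0, 0]]]}}

```text
time: 3.8
ee_pos: [0.5923, -0.2144, 0.0237]
tcp_rot: [-90.0, 0.0, -92.7]
wrist_force: [-1.2, 0.5, 0.0]
opening: 0.0499
```

Run:
```python
from h import *
c=grab("wrist"); print(get_obs()["opening"],get_obs()["ee_pos"],get_obs()["wrist_force"])
np.set_printoptions(linewidth=200)
print((c["range_z"][196:290:8,190:340:8]*1000).astype(int))
im=np.clip(c["color"][170:345,165:355].astype(float)*1.8,0,255).astype(np.uint8)
cv2.imwrite("pics/w3.png",cv2.resize(im,None,fx=3,fy=3))
```

```text
0.05032723548636882 [ 0.59249243 -0.21442677  0.024006  ] [-0.00270616 -0.17171934 -0.20003015]
[[168 168 168 167 150 150 150 148 150 150 150 150 168 168 168 168 167 169 168]
 [170 169 169 170 150 150 151 151 150 151 150 150 170 169 169 169 170 170 170]
 [172 172 173 172 153 152 153 151 144 145 143 152 172 171 171 171 172 171 171]
 [173 172 172 173 153 153 152 153 132 133 133 154 172 173 172 173 173 173 174]
 [175 175 175 174 155 156 155 155 127 127 127 155 174 174 174 175 174 174 175]
 [175 177 147 177 175 156 156 156 127 129 128 156 176 176 176 148 176 175 175]
 [178 139 139 178 178 158 157 158 128 130 129 158 178 178 177 137 138 177 178]
 [139 130 131 179 179 160 160 159   0 130 130 160 179 179 179 135 130 139 140]
 [123 123 132 155 181 160 161 162 131 131 132 161 176 177 177 135 124 124 132]
 [117 117 131 155 183 161 162 163 132 133 133 167 169 168 168 133 117 117 124]
 [110 118 132 185 184 163 165 166 134 134 134 164 164 164 165 134 117 116 111]
 [104 118 132 187 187 165 165 166 135 136 135 164 165 165 166 135 119 105 105]]
```

View pics/w3.png

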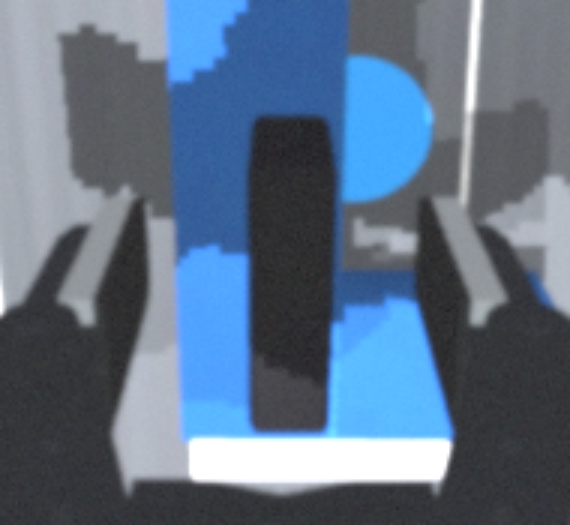

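The bar is now centred between the open fingers, with their tips just above the plate. I go 3 mm lower and close.

Call:
{"name": "move_arm", "arguments": {"deltas": [[[0, 0.003, 0, 0], [0, 0.003, 0, 0], [0, 0.003, 0, 0], [0, 0.003, 0, 0], [0, 0.003, 0, 0]]], "claw": 0.0, "newtons": 80}}

```text
time: 4.35
ee_pos: [0.5942, -0.215, 0.0237]
tcp_rot: [-89.7, -0.1, -92.7]
wrist_force: [0.6, 0.4, 14.0]
opening: 0.0126
```

Call:
{"name": "move_arm", "arguments": {"deltas": [[[0, 0, 0, 0], [0, -0.02, 0, 0], [0, -0.06, 0, 0], [0, -0.1, 0, 0], [0, -0.14, 0, 0]]]}}

```text
time: 4.85
ee_pos: [0.5921, -0.2143, 0.162]
tcp_rot: [-90.0, 0.0, -92.7]
wrist_force: [0.4, -0.7, -2.3]
opening: 0.0123
```

Call:
{"name": "move_arm", "arguments": {"deltas": [[[-0.02, -0.04, 0, 0], [-0.06, -0.07, -0.02, 0], [-0.1, -0.098, -0.05, 0], [-0.14, -0.098, -0.08, 0], [-0.175, -0.098, -0.11, 0]]]}}

```text
time: 5.35
ee_pos: [0.4937, -0.0379, 0.2595]
tcp_rot: [-89.9, 0.0, -92.7]
wrist_force: [0.4, 2.0, -1.6]
opening: 0.0125
```

Call:
{"name": "move_arm", "arguments": {"deltas": [[[-0.04, 0, -0.025, 4], [-0.08, 0, -0.05, 8.4], [-0.12, 0, -0.075, 8.4], [-0.16, 0, -0.098, 8.4], [-0.16, 0, -0.098, 8.4]]]}}

```text
time: 5.85
ee_pos: [0.4017, 0.129, 0.2592]
tcp_rot: [-90.0, 0.1, -100.8]
wrist_force: [0.6, -0.5, -2.6]
opening: 0.0126
```

Call:
{"name": "move_arm", "arguments": {"deltas": [[[0, 0, 0, 0], [0, 0, 0, 0]]]}}

```text
time: 6.05
ee_pos: [0.4042, 0.1248, 0.2587]
tcp_rot: [-90.0, -0.0, -101.1]
wrist_force: [0.2, -0.4, -2.4]
opening: 0.0124
```

Run:
```python
from h import *
c=grab("wrist","w4"); o=get_obs(); print(o["ee_pos"],o["tcp_rot"],c["T"][:3,3])
y=mask(c,18,36,110,60)
for k in blobs(y,150):
    p=cv2.approxPolyDP(k,4,True).reshape(-1,2)
    print("Y",k.reshape(-1,2).mean(0).round(),cv2.contourArea(k)); print(np.c_[p,(world(c,p,.027)*1000).round(1)[:,:2],(world(c,p,.045)*1000).round(1)[:,:2]].tolist())
print("blue"); m=mask(c,100,122,120,20); report(c,m,o["ee_pos"][2]+.0163+.018,1000)
```

```text
[0.40434378 0.12446833 0.25864398] [-9.00032743e+01 -1.38125775e-02 -1.01155780e+02] [0.41714414 0.19810372 0.43587243]
Y [344. 117.] 2773.0
[[330.0, 64.0, 523.3, 238.6, 518.6, 236.8], [322.0, 155.0, 496.9, 118.2, 493.4, 121.7], [372.0, 156.0, 569.6, 102.6, 562.9, 106.8], [376.0, 134.0, 577.7, 133.5, 570.6, 136.4], [347.0, 130.0, 536.9, 147.2, 531.6, 149.4], [352.0, 66.0, 552.3, 230.5, 546.4, 229.1]]
Y [392.  14.] 1662.0
[[342.0, 0.0, 547.6, 310.6, 541.9, 305.7], [343.0, 10.0, 547.6, 299.2, 541.9, 294.7], [403.0, 11.0, 624.0, 283.7, 614.9, 280.0], [402.0, 46.0, 620.5, 242.6, 611.6, 240.7], [422.0, 45.0, 647.0, 238.9, 636.9, 237.1], [428.0, 0.0, 656.4, 290.4, 645.9, 286.4]]
blue
px 247 179 rect mm 404.1 162.0 size 69.6 30.8 ang 79.3
```

View pics/w4.png

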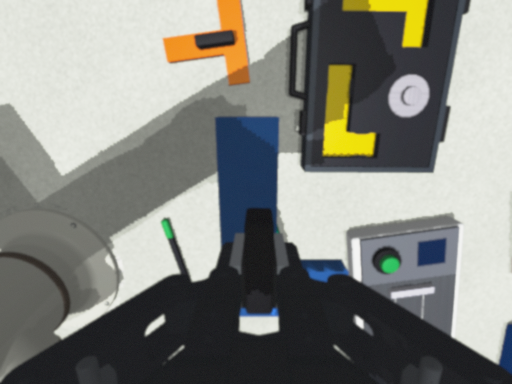

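The wrist view shows the held L (leg u 217–278, far end v=117), the L pocket at (344,117), the T pocket at (392,14), the orange T at (215,40) with yaw near 90° in this view, and the disc at (409,95). Next I fit lines to the pocket edges.

```bash
cat >> h.py <<'E'
def line(c,k,a,b,h,tol=3,trim=.15):
    """fit a line to contour points between pixels a and b, cast on plane h -> (point mm, angle deg)"""
    a=np.array(a,float);b=np.array(b,float);p=k.reshape(-1,2).astype(float);d=b-a;L=np.hypot(*d);d/=L
    t=(p-a)@d;n=abs((p-a)@np.array([-d[1],d[0]]))
    q=p[(t>trim*L)&(t<(1-trim)*L)&(n<tol)]
    w=(world(c,q,h)[:,:2]*1000).astype(np.float32)
    vx,vy,x,y=cv2.fitLine(w,cv2.DIST_HUBER,0,.01,.01).ravel()
    return np.array([x,y]),np.degrees(np.arctan2(vy,vx))
def pose(edges,yaw):
    """edges: (axis, coord mm, point); solve origin given yaw"""
    r=np.radians(yaw);ex=np.array([np.cos(r),np.sin(r)]);ey=np.array([-ex[1],ex[0]])
    A=[];B=[]
    for ax,co,p in edges:
        e=ex if ax=="x" else ey; A.append(e);B.append(p@e-co)
    A=np.array(A);B=np.array(B);s=np.linalg.lstsq(A,B,rcond=None)[0]
    return s,(A@s-B).round(1)
E
python3 - <<'E'
from h import *
c=dict(np.load("wrist.npz")); ks=blobs(mask(c,18,36,110,60),150); k=ks[0]
P=[(330,64),(322,155),(372,156),(376,134),(347,130),(352,66)]
E=[("x",-23.5,0,1,.045),("y",-49.5,1,2,.027),("x",54.5,2,3,.027),("y",-14.5,3,4,.045),("x",11.5,4,5,.027),("y",73.5,5,0,.027)]
ed=[];
for ax,co,i,j,h in E:
    p,a=line(c,k,P[i],P[j],h); print(ax,co,p.round(1),round(a,1)); ed.append((ax,co,p))
for y in (-11,-11.5,-12): print("L",y,*pose(ed,y))
T=[("y",-15-1.5,None)]
R=c["range_z"]; print("plate depth",np.median(R[130:190,230:240]), np.median(R[130:190,255:265]), "foam",R[100,365],"table",R[100,100])
g=blobs(mask(c,100,122,120,20),1000)[0]; pr=cv2.approxPolyDP(g,4,True).reshape(-1,2); print(pr.tolist())
for h in (.293,.287): 
  for a,b in [((217,118),(219,200)),((278,118),(276,200)),((217,117),(278,117))]: print(h,line(c,g,a,b,h))
# case rim long edges: dark mask
d=(c["color"].max(2)<75).astype(np.uint8)*255; d=cv2.morphologyEx(d,cv2.MORPH_OPEN,np.ones((3,3)))
E
```

```text
x -23.5 [505.6 181.6] 78.1
y -49.5 [530.1 110.7] -8.7
x 54.5 [574.2 116.8] 80.5
y -14.5 [551.  141.7] -12.8
x 11.5 [544.1 189.8] 80.6
y 73.5 [539.9 235.4] -10.8
L -11 [526.70713155 162.02658183] [ 0.9  0.3 -0.7  0.8 -0.2 -1.1]
L -11.5 [526.70021073 162.14596367] [ 1.1  0.3 -1.1  0.7  0.  -1. ]
L -12 [526.69426904 162.26543653] [ 1.1  0.3 -1.4  0.6  0.2 -0.8]
plate depth 0.1440347 0.14404863 foam 0.3705413 table 0.41210246
[[277, 118], [216, 119], [223, 244], [244, 231], [246, 210], [252, 207], [271, 210], [275, 232]]
0.293 (array([391.88892, 178.27647], dtype=float32), np.float32(79.777695))
0.293 (array([421.19095, 172.5452 ], dtype=float32), np.float32(77.221176))
0.293 (array([410.38092, 195.68974], dtype=float32), np.float32(-11.076718))
0.287 (array([390.8283 , 177.44382], dtype=float32), np.float32(79.77766))
0.287 (array([421.3609 , 171.47185], dtype=float32), np.float32(77.22083))
0.287 (array([412.28094, 195.16081], dtype=float32), np.float32(-11.076573))
```

Measured yaw is -11° for both pocket and gauge. The held gauge reads 1.7 mm low in x, matching the arm's deflection on closing, so I correct for that bias. Moving to hover just above the pocket.

Call:
{"name": "move_arm", "arguments": {"deltas": [[[-0.02, 0, 0.04, 0], [-0.042, 0, 0.08, 0], [-0.0614, 0.02, 0.1144, 0], [-0.0614, 0.06, 0.1144, 0], [-0.0614, 0.1, 0.1144, 0]]]}}

```text
time: 6.6
ee_pos: [0.5298, 0.1622, 0.1561]
tcp_rot: [-90.1, -0.0, -101.2]
wrist_force: [0.5, -0.4, -2.9]
opening: 0.0123
```

Call:
{"name": "move_arm", "arguments": {"deltas": [[[0, 0.04, 0, 0], [0, 0.07, 0, 0], [0, 0.095, 0, 0], [0, 0.108, 0, 0], [0, 0.108, 0, 0]]]}}

```text
time: 7.1
ee_pos: [0.5273, 0.1621, 0.0489]
tcp_rot: [-90.2, -0.1, -101.2]
wrist_force: [0.1, 0.2, -3.0]
opening: 0.0126
```

Call:
{"name": "move_arm", "arguments": {"deltas": [[[0, 0, 0, 0], [0, 0, 0, 0]]]}}

```text
time: 7.3
ee_pos: [0.5291, 0.1635, 0.0525]
tcp_rot: [-89.9, 0.1, -101.1]
wrist_force: [-0.0, 0.4, -1.1]
opening: 0.0126
```

Run:
```python
from h import *
c=grab("wrist"); o=get_obs(); print(o["ee_pos"],o["tcp_rot"],c["T"][:3,3])
im=np.clip(c["color"][60:310,150:400].astype(float)*1.7,0,255).astype(np.uint8)
cv2.imwrite("pics/w5.png",cv2.resize(im,None,fx=2.4,fy=2.4))
```

```text
[0.52898484 0.16360561 0.05240946] [-8.98783622e+01  6.64694282e-02 -1.01096047e+02] [0.54161804 0.23665983 0.22977087]
```

View pics/w5.png

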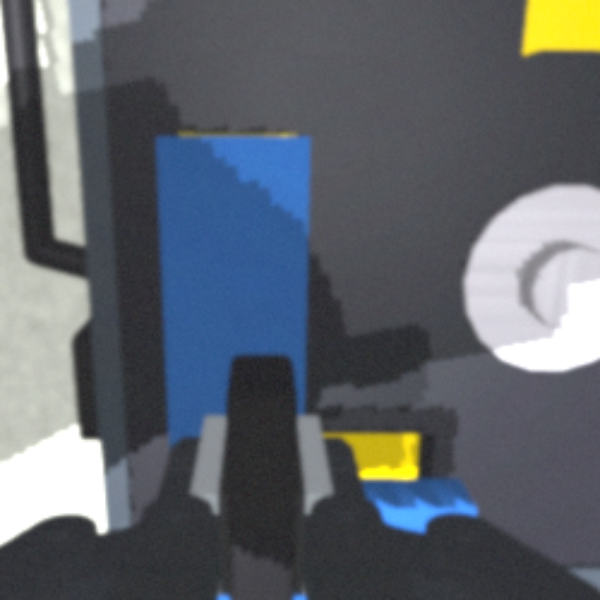

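The view shows the gauge over its pocket, with a thin yellow strip at the leg end (crop v=131) and yellow at the foot near (370,455). Next I compare the corners.

Run:
```python
from h import *
c=dict(np.load("wrist.npz")); T=c["T"]
r=np.radians(-11.1); Rt=np.array([[np.cos(r),np.sin(r)],[-np.sin(r),np.cos(r)]])
for h in (75,):
  y=mask(c,16,38,80,50)
  for k in blobs(y,5):
    u=k.reshape(-1,2); 
    if u[:,1].min()<90 or u[:,0].max()>350: continue
    print("Y",u.min(0),u.max(0),[ (Rt@(world(c,[p],.027)[0,:2]*1000)).round(1).tolist() for p in [(u[:,0].min(),u[:,1].min()),(u[:,0].max(),u[:,1].min()),(u[:,0].max(),u[:,1].max())]])
g=blobs(mask(c,100,122,100,20),1000)[0]
z=np.median(c["range_z"][125:165,225:265]); print("depth",z,c["range_z"][120,240],c["range_z"][225,225],c["range_z"][280,330])
for h in (.087,):
  for a,b in [((216,120),(219,230)),((279,120),(277,220)),((216,117),(279,117))]:
    p,an=line(c,g,a,b,h); print((Rt@p).round(1),an)
o=get_obs(); print("ee in case axes",Rt@o["ee_pos"][:2]*1000)
```

```text
Y [285 239] [325 259] [[507.6, 237.9], [539.8, 237.9], [541.1, 219.8]]
depth 0.14176975 0.1390335 0.15487698 0.10790208
[464.1 303.8] 78.948845
[496.4 307.6] 80.09157
[480.3 333.5] -11.091297
ee in case axes [487.5912667 262.3861835]
```

Run:
```python
from h import *
c=dict(np.load("wrist.npz"))
r=np.radians(-11.1); Rt=np.array([[np.cos(r),np.sin(r)],[-np.sin(r),np.cos(r)]])
f=lambda p,h:(Rt@(world(c,[p],h)[0,:2]*1000)).round(1)
print("foot top edge",f((300,239.5),.045),"foot right floor",f((325.5,245),.027))
hsv=cv2.cvtColor(c["color"],cv2.COLOR_BGR2HSV)
print(hsv[109:121,249].tolist()); print(hsv[114,218:232].tolist()); print(hsv[114,266:284].tolist())
for p in [(249,113),(249,114),(224,114),(274,114)]: print(p,f(p,.027),f(p,.045))
```

```text
foot top edge [516.7 246.2] foot right floor [540.6 232.5]
[[120, 18, 57], [120, 18, 56], [105, 19, 55], [114, 23, 55], [113, 19, 54], [30, 15, 50], [30, 41, 56], [105, 53, 77], [109, 131, 105], [108, 169, 116], [109, 171, 119], [107, 175, 118]]
[[130, 23, 34], [130, 23, 34], [105, 30, 34], [120, 22, 35], [128, 30, 34], [15, 15, 34], [23, 51, 45], [26, 74, 48], [26, 73, 49], [22, 75, 51], [26, 71, 50], [24, 73, 49], [26, 81, 47], [25, 64, 44]]
[[21, 35, 51], [19, 51, 55], [25, 50, 56], [27, 40, 58], [26, 31, 58], [24, 21, 60], [18, 21, 60], [30, 13, 57], [90, 5, 54], [110, 14, 56], [113, 18, 56], [108, 23, 56], [98, 18, 56], [105, 19, 55], [113, 19, 55], [120, 14, 55], [98, 19, 55], [120, 14, 55]]
(249, 113) [479.6 335. ] [480.1 335.1]
(249, 114) [479.6 334.3] [480.1 334.5]
(224, 114) [462.  334.3] [464.1 334.5]
(274, 114) [497.1 334.3] [496.1 334.5]
```

The offset is under 1 mm (0.3 mm in x, 0.6 mm in y), so I trim y and descend.

Call:
{"name": "move_arm", "arguments": {"deltas": [[[0.0006, 0.008, -0.0002, 0], [0.0006, 0.014, -0.0002, 0], [0.0006, 0.018, -0.0002, 0], [0.0006, 0.021, -0.0002, 0], [0.0006, 0.024, -0.0002, 0]]]}}

```text
time: 7.85
ee_pos: [0.5276, 0.1629, 0.0264]
tcp_rot: [-90.0, -0.0, -101.1]
wrist_force: [0.3, -0.2, -2.8]
opening: 0.0126
```

Call:
{"name": "move_arm", "arguments": {"deltas": [[[0, 0.0025, 0, 0], [0, 0.005, 0, 0], [0, 0.0075, 0, 0], [0, 0.01, 0, 0]]]}}

```text
time: 8.25
ee_pos: [0.5282, 0.1628, 0.0176]
tcp_rot: [-89.9, 0.0, -101.1]
wrist_force: [-0.9, -2.5, 5.9]
opening: 0.0123
```

Call:
{"name": "move_arm", "arguments": {"deltas": [[[0, 0.003, 0, 0], [0, 0.0045, 0, 0], [0, 0.006, 0, 0], [0, 0.007, 0, 0], [0, 0.008, 0, 0]]]}}

```text
time: 8.75
ee_pos: [0.5282, 0.163, 0.0107]
tcp_rot: [-89.9, 0.0, -101.1]
wrist_force: [-8.0, -3.8, 23.8]
opening: 0.0125
```

Call:
{"name": "move_arm", "arguments": {"deltas": [[[0, 0.001, 0, 0], [0, 0.001, 0, 0]]]}}

```text
time: 8.95
ee_pos: [0.5282, 0.1631, 0.0107]
tcp_rot: [-89.9, 0.1, -101.1]
wrist_force: [-8.3, -4.2, 24.1]
opening: 0.0125
```

Call:
{"name": "move_arm", "arguments": {"deltas": [[[0, -0.007, 0, 0], [0, -0.007, 0, 0], [0, -0.007, 0, 0], [0, -0.02, 0, 0], [0, -0.05, 0, 0]]], "claw": 0.04}}

```text
time: 9.45
ee_pos: [0.526, 0.1624, 0.056]
tcp_rot: [-90.3, -0.1, -101.1]
wrist_force: [1.2, -0.3, -0.1]
opening: 0.0402
```

Call:
{"name": "move_arm", "arguments": {"deltas": [[[0, -0.05, 0, 0], [0, -0.1, 0, 0], [0, -0.1, 0, 0]]]}}

```text
time: 9.75
ee_pos: [0.5301, 0.1637, 0.1658]
tcp_rot: [-89.5, 0.3, -101.1]
wrist_force: [0.8, 0.8, -0.8]
opening: 0.0401
```

Run:
```python
from h import *
c=grab("wrist","w6"); o=get_obs(); print(o["ee_pos"],c["T"][:3,3])
K=np.array([[c["fx"],0,c["cx"]],[0,c["fy"],c["cy"]],[0,0,1.]])
def z(u,v):
    d=cv2.undistortPoints(np.array([[[u,v]]],float),K,np.array([float(c["k1"]),0,0,0])).ravel(); r=np.median(c["range_z"][v-2:v+3,u-2:u+3])
    return ((c["T"][:3,:3]@np.r_[d*r,r]+c["T"][:3,3])*1000).round(1)
g=blobs(mask(c,100,122,100,20),500)[0]; print(cv2.approxPolyDP(g,4,True).reshape(-1,2).tolist())
x0=g.reshape(-1,2).min(0); x1=g.reshape(-1,2).max(0); print(x0,x1)
for u,v in [(x0[0]+10,x0[1]+10),(x0[0]+10,x0[1]+50),(x0[0]-8,x0[1]+20),(x1[0]-8,x1[1]-10),(x1[0]+10,x1[1]-10)]: print((u,v),z(u,v),c["color"][v,u])
```

```text
[0.52931518 0.16347451 0.16224528] [0.54127463 0.23645042 0.3433694 ]
[[235, 116], [236, 222], [301, 224], [303, 196], [264, 192], [264, 116]]
[234 116] [303 224]
(np.int32(244), np.int32(126)) [526.2 224.9  44.7] [87 53 30]
(np.int32(244), np.int32(166)) [517.4 183.5  44.8] [87 52 29]
(np.int32(226), np.int32(136)) [505.4 218.5  44.6] [35 32 32]
(np.int32(295), np.int32(214)) [563.4 117.6  45. ] [189 109  54]
(np.int32(313), np.int32(214)) [583.7 113.6  44.9] [66 60 59]
```

The L plate top reads 44.7–45.0 mm, flush with the foam. Now to the orange T.

Call:
{"name": "move_arm", "arguments": {"deltas": [[[-0.02, -0.03, -0.03, 0], [-0.04, -0.06, -0.07, 0], [-0.06, -0.09, -0.11, -8], [-0.08, -0.1, -0.15, -16], [-0.097, -0.1, -0.18, -24]]]}}

```text
time: 10.3
ee_pos: [0.368, 0.2938, 0.2596]
tcp_rot: [-89.9, 0.1, -76.7]
wrist_force: [-0.6, -0.7, -0.7]
opening: 0.0396
```

Call:
{"name": "move_arm", "arguments": {"deltas": [[[0, 0, 0, -8], [0, 0, 0, -16], [0, 0, 0, -24], [0, 0, 0, -32], [0, 0, 0, -40]]]}}

```text
time: 10.8
ee_pos: [0.3693, 0.2926, 0.2571]
tcp_rot: [-90.1, 0.0, -36.7]
wrist_force: [0.3, 0.2, -0.8]
opening: 0.0399
```

Call:
{"name": "move_arm", "arguments": {"deltas": [[[0, 0, 0, -8], [0, 0, 0, -16], [0, 0, 0, -24], [0, 0, 0, -32], [0, 0, 0, -32]]]}}

```text
time: 11.3
ee_pos: [0.3695, 0.2926, 0.2572]
tcp_rot: [-90.1, 0.1, -5.0]
wrist_force: [0.5, 0.1, 0.2]
opening: 0.0401
```

Call:
{"name": "move_arm", "arguments": {"deltas": [[[0, 0, 0, 0], [0, 0, 0, 0]]]}}

```text
time: 11.5
ee_pos: [0.3696, 0.2927, 0.2575]
tcp_rot: [-90.0, 0.0, -5.3]
wrist_force: [-1.0, -0.5, -0.3]
opening: 0.0399
```

Run:
```python
from h import *
c=grab("wrist","w7"); o=get_obs(); print(o["ee_pos"],o["tcp_rot"],c["T"][:3,3],o["q"])
for k in blobs(mask(c,3,17,120,30),300)[:3]:
    p=cv2.approxPolyDP(k,4,True).reshape(-1,2); print("O",cv2.contourArea(k)); print(np.c_[p,(world(c,p,.018)*1000).round(1)[:,:2]].tolist())
report(c,mask(c,3,17,120,30),.018,300)
for k in blobs(mask(c,18,36,110,60),300)[:3]:
    p=cv2.approxPolyDP(k,4,True).reshape(-1,2); print("Y",cv2.contourArea(k)); print(np.c_[p,(world(c,p,.027)*1000).round(1)[:,:2]].tolist())
```

```text
[0.36962114 0.29266521 0.25763016] [-9.00130264e+01  1.42093354e-02 -5.22485502e+00] [0.29351205 0.29928983 0.43478545] [ 3.83718568e+01 -3.89109923e+00  8.04276573e+00  1.01953138e+02
  3.64575723e-04  4.35967101e+01]
O 2233.5
[[252.0, 120.0, 305.9, 288.5], [253.0, 170.0, 379.5, 282.8], [227.0, 174.0, 382.1, 242.4], [228.0, 192.0, 410.9, 240.4], [296.0, 190.0, 417.3, 346.6], [296.0, 172.0, 388.6, 348.1], [271.0, 170.0, 382.0, 310.2], [270.0, 120.0, 308.3, 314.5]]
px 261 164 rect mm 360.9 297.3 size 108.6 108.7 ang 86.1
Y 2953.0
[[399.0, 56.0, 240.4, 493.2], [353.0, 94.0, 283.4, 431.6], [334.0, 74.0, 255.3, 405.7], [318.0, 88.0, 271.3, 383.4], [361.0, 145.0, 355.0, 443.7], [378.0, 134.0, 341.3, 468.0], [364.0, 111.0, 307.5, 447.3], [409.0, 73.0, 262.9, 507.9]]
Y 1416.5
[[271.0, 271.0, 552.2, 296.5], [264.0, 310.0, 629.6, 278.1], [243.0, 310.0, 626.3, 241.2], [241.0, 319.0, 645.2, 235.5], [302.0, 325.0, 668.4, 343.5], [302.0, 314.0, 644.4, 344.6], [284.0, 311.0, 635.0, 313.1], [289.0, 273.0, 558.8, 326.4]]
Y 1239.0
[[436.0, 314.0, 667.8, 583.7], [511.0, 370.0, 818.2, 746.5], [511.0, 356.0, 782.1, 739.6], [470.0, 317.0, 680.9, 646.4]]
```

View pics/w7.png

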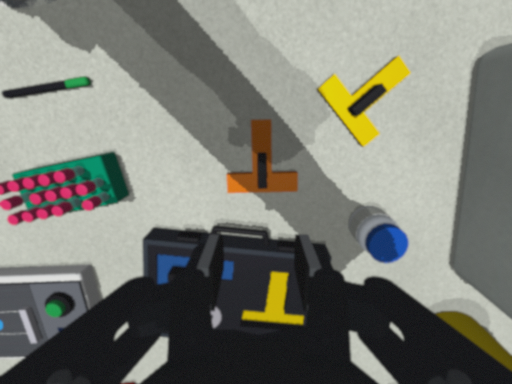

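The view shows the orange T at (261,164) in the middle, the yellow look-alike at (365,100), the case below with the blue L flush, and the empty T pocket at (273,300). T grip is at about (377,298), yaw -3.9°.

Call:
{"name": "move_arm", "arguments": {"deltas": [[[0.003, 0.045, 0.003, -1.3], [0.0068, 0.09, 0.0057, -1.3], [0.0068, 0.135, 0.0057, -1.3], [0.0068, 0.18, 0.0057, -1.3], [0.0068, 0.215, 0.0057, -1.3]]], "claw": 0.05}}

```text
time: 12.05
ee_pos: [0.3761, 0.2971, 0.04]
tcp_rot: [-90.1, 0.1, -3.9]
wrist_force: [1.2, -0.2, -0.9]
opening: 0.05
```

Call:
{"name": "move_arm", "arguments": {"deltas": [[[0, 0.02, 0, 0], [0, 0.035, 0, 0], [0, 0.047, 0, 0], [0, 0.055, 0, 0], [0, 0.055, 0, 0]]]}}

```text
time: 12.55
ee_pos: [0.3768, 0.2977, -0.0127]
tcp_rot: [-90.0, 0.0, -3.8]
wrist_force: [-0.3, 0.6, -0.5]
opening: 0.0497
```

Call:
{"name": "move_arm", "arguments": {"deltas": [[[0, 0, 0, 0], [0, 0, 0, 0], [0, 0, 0, 0], [0, 0, 0, 0], [0, 0, 0, 0]]], "claw": 0.0, "newtons": 80}}

```text
time: 13.05
ee_pos: [0.3775, 0.2982, -0.0111]
tcp_rot: [-89.9, -0.1, -3.8]
wrist_force: [-0.5, -1.5, 5.3]
opening: 0.0121
```

Call:
{"name": "move_arm", "arguments": {"deltas": [[[0, -0.03, 0, 0], [0, -0.08, 0, 0], [0.03, -0.12, 0.002, 0], [0.07, -0.15, 0.005, 0], [0.115, -0.15, 0.008, 0]]]}}

```text
time: 13.55
ee_pos: [0.4949, 0.2994, 0.1435]
tcp_rot: [-89.7, -0.4, -3.7]
wrist_force: [-0.0, 1.0, -1.9]
opening: 0.0125
```

Call:
{"name": "move_arm", "arguments": {"deltas": [[[0.045, 0, 0.003, 3.6], [0.09, 0, 0.006, 7.2], [0.125, 0.02, 0.008, 7.2], [0.125, 0.05, 0.008, 7.2], [0.125, 0.074, 0.008, 7.2]]]}}

```text
time: 14.05
ee_pos: [0.6181, 0.2973, 0.0607]
tcp_rot: [-90.1, 0.1, -11.0]
wrist_force: [-1.3, 0.1, -1.9]
opening: 0.0121
```

Call:
{"name": "move_arm", "arguments": {"deltas": [[[0, 0, 0, 0], [0, 0, 0, 0], [0, 0, 0, 0]]]}}

```text
time: 14.35
ee_pos: [0.6181, 0.2984, 0.066]
tcp_rot: [-89.9, -0.1, -11.0]
wrist_force: [-0.2, 0.3, -2.6]
opening: 0.0121
```

Run:
```python
from h import *
c=grab("wrist"); o=get_obs(); print(o["ee_pos"],o["tcp_rot"],c["T"][:3,3],o["opening"])
im=np.clip(c["color"][60:310,130:400].astype(float)*1.7,0,255).astype(np.uint8)
cv2.imwrite("pics/w8.png",cv2.resize(im,None,fx=2.4,fy=2.4))
for k in blobs(mask(c,3,16,120,30),300)[:3]:
    p=cv2.approxPolyDP(k,3,True).reshape(-1,2); print("O",cv2.contourArea(k),p.tolist())
for k in blobs(mask(c,18,38,60,45),8)[:8]:
    p=cv2.approxPolyDP(k,2,True).reshape(-1,2); print("Y",cv2.contourArea(k),p.tolist())
```

```text
[0.61818293 0.29846848 0.06618906] [-89.8921928   -0.14367957 -10.9677319 ] [0.54256927 0.31216787 0.24308775] 0.012162421260676123
O 5554.5 [[232, 119], [229, 136], [234, 238], [236, 232], [245, 232], [250, 208], [269, 209], [272, 232], [281, 232], [283, 237], [288, 121]]
O 1386.5 [[167, 258], [169, 275], [182, 274], [192, 282], [199, 281], [216, 267], [221, 248], [175, 247]]
O 1380.5 [[297, 248], [301, 266], [310, 278], [325, 282], [330, 275], [348, 274], [349, 257], [343, 247]]
Y 1120.5 [[189, 221], [192, 247], [222, 247], [227, 242], [233, 242], [231, 220]]
Y 977.0 [[285, 221], [284, 242], [291, 242], [295, 247], [323, 245], [324, 221]]
Y 362.5 [[234, 115], [236, 120], [280, 119], [279, 112], [237, 111]]
Y 54.5 [[0, 95], [93, 94]]
```

View pics/w8.png

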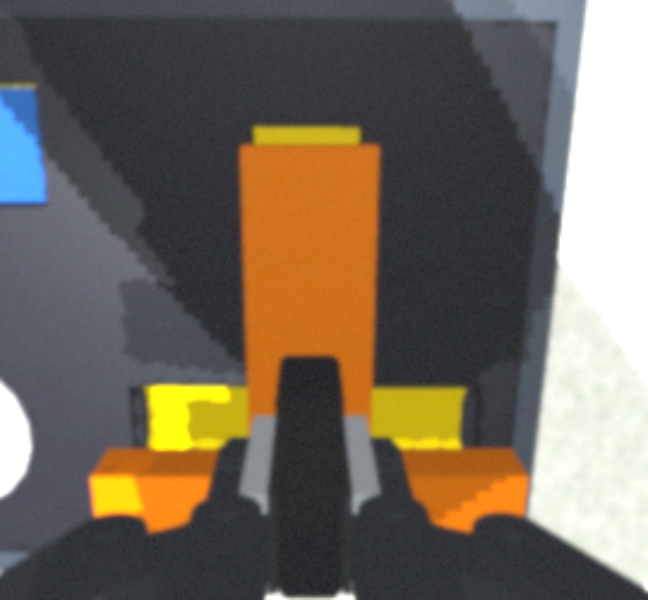

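The view shows the T over its pocket, with yellow visible past the stem end (crop v=126–145) and evenly along the crossbar's near side. The L sits flush at upper left.

Run:
```python
from h import *
c=dict(np.load("wrist.npz"))
r=np.radians(-11.1); Rt=np.array([[np.cos(r),np.sin(r)],[-np.sin(r),np.cos(r)]])
f=lambda p,h:(Rt@(world(c,[p],h)[0,:2]*1000)).round(1)
print("pocket: stem end->x0",f((257,110.5),.027)[0]+73.5,"bar near->x0",[(f((u,220.3),.045)[0]-6.5) for u in (210,305)],
 "y ends",f((188.5,232),.027)[1],f((324.5,232),.027)[1],"stem",f((234.5,114),.027)[1],f((280,114),.027)[1])
d=c["range_z"]; T=c["T"]; z=T[2,3]-np.median(d[148:153,240:275])*(.956+.2933*(195.5-150)/277.5); print("plate z",z)
g=blobs(mask(c,3,16,120,30),300)[0]
for h in (z,):
  for a,b in [((230,125),(234,228)),((288,125),(284,228)),((231,119.5),(288,119.5))]:
    p,an=line(c,g,a,b,h,4); print((Rt@p).round(1),an)
print("ee",Rt@get_obs()["ee_pos"][:2]*1000)
```

```text
pocket: stem end->x0 546.4 bar near->x0 [np.float64(547.2), np.float64(547.1)] y ends 351.9 467.6 stem 393.2 427.2
plate z 0.09487881787280597
[506.4 395.9] -10.874362
[508.7 426.4] -10.345115
[477.9 413.5] 79.07116
ee [549.15663775 411.89871899]
```

Call:
{"name": "move_arm", "arguments": {"deltas": [[[-0.0027, 0.005, -0.0011, 0.2], [-0.0027, 0.01, -0.0011, 0.2], [-0.0027, 0.013, -0.0011, 0.2], [-0.0027, 0.013, -0.0011, 0.2]]]}}

```text
time: 14.8
ee_pos: [0.6142, 0.2972, 0.05]
tcp_rot: [-90.0, 0.0, -11.2]
wrist_force: [-0.7, -0.5, -2.0]
opening: 0.012
```

Run:
```python
from h import *
c=grab("wrist"); o=get_obs(); print(o["ee_pos"],o["tcp_rot"])
r=np.radians(-11.1); Rt=np.array([[np.cos(r),np.sin(r)],[-np.sin(r),np.cos(r)]])
W=lambda q,h:(world(c,q,h)[:,:2]*1000)@Rt.T
ys=[k.reshape(-1,2).astype(float) for k in blobs(mask(c,18,38,60,45),8)]
for y in ys: print("Y",y.min(0),y.max(0),"floor",W(y,.027).min(0).round(1),W(y,.027).max(0).round(1),"top",W(y,.045).min(0).round(1))
g=blobs(mask(c,3,16,120,30),300)[0]; p=cv2.approxPolyDP(g,3,True).reshape(-1,2); print(p.tolist())
z=o["ee_pos"][2]+.0107+.018; v=g.reshape(-1,2); v0=v[:,1].min(); top=v[v[:,1]<v0+3]; a,b=top[:,0].min(),top[:,0].max()
for A,B in [((a,v0+5),(a+3,v0+95)),((b,v0+5),(b-3,v0+95)),((a,v0+.5),(b,v0+.5))]:
    q,an=line(c,g,A,B,z,5); print((Rt@q).round(1),an)
```

```text
[0.6143986  0.29727215 0.05042895] [-9.00221058e+01  2.65346517e-02 -1.11785080e+01]
Y [284. 233.] [331. 247.] floor [561.6 429.5] [573.9 466.7] top [553.3 427.7]
Y [187. 233.] [233. 247.] floor [561.6 352.8] [573.8 389.2] top [553.3 357.9]
Y [ 0. 99.] [ 83. 101.] floor [460.7 230. ] [462.2 288.6] top [461.5 246.1]
Y [236. 118.] [283. 120.] floor [474.2 393.7] [475.6 426.5] top [473.8 395.1]
Y [118.  99.] [137. 101.] floor [461.4 313. ] [462.7 326.1] top [462.1 321.6]
[[232, 119], [229, 136], [234, 238], [236, 232], [245, 232], [250, 208], [269, 209], [272, 232], [281, 232], [283, 237], [288, 121]]
[499.8 394.2] -11.487471
[500.9 424.6] -10.77637
[474.4 409.5] 78.86525
```

Call:
{"name": "move_arm", "arguments": {"deltas": [[[0.0006, 0.007, 0.0005, 0], [0.0006, 0.012, 0.0005, 0], [0.0006, 0.016, 0.0005, 0], [0.0006, 0.02, 0.0005, 0], [0.0006, 0.024, 0.0005, 0]]]}}

```text
time: 15.35
ee_pos: [0.6153, 0.2977, 0.0263]
tcp_rot: [-90.0, 0.0, -11.2]
wrist_force: [0.1, 0.3, -3.0]
opening: 0.0122
```

Call:
{"name": "move_arm", "arguments": {"deltas": [[[0, 0.002, 0, 0], [0, 0.004, 0, 0], [0, 0.006, 0, 0], [0, 0.008, 0, 0]]]}}

```text
time: 15.75
ee_pos: [0.616, 0.2981, 0.0205]
tcp_rot: [-89.9, -0.1, -11.2]
wrist_force: [-0.7, -1.4, 4.5]
opening: 0.0125
```

Call:
{"name": "move_arm", "arguments": {"deltas": [[[0, 0.002, 0, 0], [0, 0.0035, 0, 0], [0, 0.005, 0, 0], [0, 0.006, 0, 0], [0, 0.006, 0, 0]]]}}

```text
time: 16.25
ee_pos: [0.6159, 0.298, 0.0159]
tcp_rot: [-89.9, -0.1, -11.2]
wrist_force: [-5.9, -3.2, 20.3]
opening: 0.0122
```

Call:
{"name": "move_arm", "arguments": {"deltas": [[[0, -0.005, 0, 0], [0, -0.005, 0, 0], [0, -0.005, 0, 0], [0, -0.02, 0, 0], [0, -0.05, 0, 0]]], "claw": 0.04}}

```text
time: 16.75
ee_pos: [0.6139, 0.297, 0.0609]
tcp_rot: [-90.2, 0.2, -11.2]
wrist_force: [-0.1, -0.3, -0.1]
opening: 0.0404
```

Call:
{"name": "move_arm", "arguments": {"deltas": [[[0, -0.05, 0, 0], [0, -0.1, 0, 0], [0, -0.12, 0, 0]]]}}

```text
time: 17.05
ee_pos: [0.6162, 0.2982, 0.1896]
tcp_rot: [-89.8, -0.3, -11.2]
wrist_force: [0.5, 0.0, 0.1]
opening: 0.0398
```

```bash
cat >> h.py <<'E'
def plan(p,yaw,q,yaw2,rmax=.047,tmax=8.3):
    """print move rows (in calls of 5) from pose p,yaw to q,yaw2 in a straight line"""
    p=np.array(p,float);q=np.array(q,float);n=int(np.ceil(max(np.linalg.norm(q-p)/rmax,abs(yaw2-yaw)/tmax)))
    for s in range(0,n,5):
        y0=yaw+(yaw2-yaw)*s/n;r=np.radians(y0);A=np.array([[np.cos(r),np.sin(r),0],[0,0,-1],[-np.sin(r),np.cos(r),0]])
        print([[*(A@((q-p)*(i-s)/n)).round(4).tolist(),round(-(yaw2-yaw)*(i-s)/n,1)] for i in range(s+1,min(s+5,n)+1)])
def zat(c,u,v):
    K=np.array([[c["fx"],0,c["cx"]],[0,c["fy"],c["cy"]],[0,0,1.]])
    d=cv2.undistortPoints(np.array([[[u,v]]],float),K,np.array([float(c["k1"]),0,0,0])).ravel(); r=np.median(c["range_z"][v-2:v+3,u-2:u+3])
    return ((c["T"][:3,:3]@np.r_[d*r,r]+c["T"][:3,3])*1000).round(1)
E
python3 - <<'E'
from h import *
c=grab("wrist","w9"); o=get_obs(); print(o["ee_pos"],o["tcp_rot"],o["opening"])
g=blobs(mask(c,3,16,120,30),300)[0]; v=g.reshape(-1,2); print(cv2.approxPolyDP(g,3,True).reshape(-1,2).tolist())
x0,x1=v.min(0),v.max(0)
for u,w in [(260,x0[1]+8),(260,x0[1]+30),(x0[0]+8,x1[1]-8),(x1[0]-8,x1[1]-8),(x0[0]-8,x1[1]-8),(x1[0]+6,x1[1]-8)]: print((u,w),zat(c,int(u),int(w)),c["color"][w,u])
plan(o["ee_pos"],o["tcp_rot"][2],[.38,-.285,.20],-117.7)
E
```

```text
[0.61657596 0.29838701 0.19105763] [-89.69019511  -0.40856021 -11.1791634 ] 0.03975115263193022
[[246, 115], [246, 177], [242, 183], [211, 183], [212, 207], [301, 208], [303, 183], [271, 181], [270, 115]]
(260, np.int32(123)) [555.7 311.8  44.6] [ 22  68 124]
(260, np.int32(145)) [579.8 307.1  44.6] [ 16  66 122]
(np.int32(219), np.int32(200)) [635.4 245.3  44.9] [ 30 144 241]
(np.int32(296), np.int32(200)) [653.7 337.5  45. ] [ 24  89 163]
(np.int32(203), np.int32(200)) [631.6 226.2  44.9] [66 59 59]
(np.int32(310), np.int32(200)) [657.  354.3  44.9] [45 41 40]
[[-0.0085, -0.0006, -0.0442, np.float64(7.6)], [-0.017, -0.0013, -0.0883, np.float64(15.2)], [-0.0255, -0.0019, -0.1325, np.float64(22.8)], [-0.034, -0.0026, -0.1766, np.float64(30.4)], [-0.0425, -0.0032, -0.2208, np.float64(38.0)]]
[[0.0205, -0.0006, -0.04, np.float64(7.6)], [0.041, -0.0013, -0.08, np.float64(15.2)], [0.0616, -0.0019, -0.12, np.float64(22.8)], [0.0821, -0.0026, -0.16, np.float64(30.4)], [0.1026, -0.0032, -0.2001, np.float64(38.0)]]
[[0.0408, -0.0006, -0.0189, np.float64(7.6)], [0.0816, -0.0013, -0.0377, np.float64(15.2)], [0.1225, -0.0019, -0.0566, np.float64(22.8)], [0.1633, -0.0026, -0.0755, np.float64(30.4)]]
```

The T plate also reads 44.6–45.0 mm, flush. Next is the carrier.

Call:
{"name": "move_arm", "arguments": {"deltas": [[[-0.0085, -0.0006, -0.0442, 7.6], [-0.017, -0.0013, -0.0883, 15.2], [-0.0255, -0.0019, -0.1325, 22.8], [-0.034, -0.0026, -0.1766, 30.4], [-0.0425, -0.0032, -0.2208, 38.0]]], "claw": 0.07}}

```text
time: 17.6
ee_pos: [0.5298, 0.088, 0.1864]
tcp_rot: [-90.0, -0.0, -49.5]
wrist_force: [-0.5, -0.7, -0.1]
opening: 0.0701
```

Call:
{"name": "move_arm", "arguments": {"deltas": [[[0.0205, -0.0006, -0.04, 7.6], [0.041, -0.0013, -0.08, 15.2], [0.0616, -0.0019, -0.12, 22.8], [0.0821, -0.0026, -0.16, 30.4], [0.1026, -0.0032, -0.2, 38.0]]]}}

```text
time: 18.1
ee_pos: [0.4455, -0.1204, 0.1898]
tcp_rot: [-90.0, -0.0, -87.5]
wrist_force: [2.2, -0.6, -0.7]
opening: 0.0701
```

Call:
{"name": "move_arm", "arguments": {"deltas": [[[0.0408, -0.0006, -0.0189, 7.6], [0.0816, -0.0013, -0.0377, 15.2], [0.1225, -0.0019, -0.0566, 22.8], [0.1633, -0.0026, -0.0755, 30.4], [0.1633, -0.0026, -0.0755, 30.4]]]}}

```text
time: 18.6
ee_pos: [0.3771, -0.2896, 0.192]
tcp_rot: [-90.0, -0.1, -118.1]
wrist_force: [0.5, 1.2, 0.6]
opening: 0.0703
```

Call:
{"name": "move_arm", "arguments": {"deltas": [[[0, 0, 0, 0], [0, 0, 0, 0]]]}}

```text
time: 18.8
ee_pos: [0.3794, -0.2852, 0.192]
tcp_rot: [-90.0, 0.0, -117.5]
wrist_force: [0.2, -0.0, 0.4]
opening: 0.0703
```

Run:
```python
from h import *
c=grab("wrist","w10"); o=get_obs(); print(o["ee_pos"],o["tcp_rot"],o["q"])
m=cv2.bitwise_or(mask(c,0,6,120,40),mask(c,170,180,120,40))
report(c,m,.016,150)
# tips: nearest-depth edges near fingers
d=c["range_z"]; np.set_printoptions(linewidth=220); print((d[212:300:8,170:350:9]*1000).astype(int))
```

```text
[ 0.37956486 -0.28492599  0.19199803] [-8.99951748e+01  1.08405145e-02 -1.17457476e+02] [-3.69020074e+01 -5.41004600e+00 -7.79018351e-01  9.46280467e+01
  1.14853492e-02  8.05554693e+01]
px 260 170 rect mm 378.4 -288.9 size 111.3 40.5 ang 62.3
[[346 374 375 394 395 393 393 393 394 378 377 376 393 393 394 393 391 393 394 395]
 [378 377 397 397 395 398 397 396 398 397 396 397 397 396 396 396 397 397 396 398]
 [400 402 401 399 400 400 400 403 400 402 399 399 400 399 400 400 401 400 401 400]
 [404 403 404 404 403 402 404 403 404 404 404 403 404 405 405 404 403 404 404 405]
 [408 139 138 410 407 408 409 408 407 408 409 407 408 409 409 407 409 408 139 139]
 [138 130 137 412 412 412 413 410 413 412 412 412 410 412 411 412 414 411 132 131]
 [124 123 136 414 415 415 416 416 415 414 416 416 415 415 415 417 418 149 131 123]
 [117 122 138 419 419 421 420 420 419 421 420 418 419 420 421 420 420 150 132 117]
 [111 122 136 424 423 425 423 424 424 426 423 424 424 423 423 423 424 423 131 118]
 [113 121 137 428 427 428 428 427 428 428 428 427 428 426 428 427 427 429 132 117]
 [113 123 432 432 432 432 432 432 434 433 432 432 433 433 431 432 432 433 131 117]]
```

Call:
{"name": "move_arm", "arguments": {"deltas": [[[0.0032, 0.045, 0.0023, 0.2], [0.0032, 0.09, 0.0023, 0.2], [0.0032, 0.13, 0.0023, 0.2], [0.0032, 0.165, 0.0023, 0.2], [0.0032, 0.19, 0.0023, 0.2]]]}}

```text
time: 19.35
ee_pos: [0.3795, -0.2878, -0.0006]
tcp_rot: [-90.1, 0.0, -117.6]
wrist_force: [-0.1, -0.0, 0.5]
opening: 0.0702
```

Call:
{"name": "move_arm", "arguments": {"deltas": [[[0, 0.012, 0, 0], [0, 0.02, 0, 0], [0, 0.026, 0, 0], [0, 0.028, 0, 0], [0, 0.028, 0, 0]]]}}

```text
time: 19.85
ee_pos: [0.3801, -0.29, -0.0256]
tcp_rot: [-89.9, -0.0, -117.8]
wrist_force: [0.3, -0.2, 0.1]
opening: 0.0699
```

Call:
{"name": "move_arm", "arguments": {"deltas": [[[0, 0, 0, 0], [0, 0, 0, 0], [0, 0, 0, 0], [0, 0, 0, 0], [0, 0, 0, 0]]], "claw": 0.0, "newtons": 40}}

```text
time: 20.35
ee_pos: [0.3801, -0.2901, -0.0253]
tcp_rot: [-89.9, -0.0, -117.8]
wrist_force: [-1.2, 1.5, 6.3]
opening: 0.0403
```

Call:
{"name": "move_arm", "arguments": {"deltas": [[[0, -0.02, 0, 0], [0, -0.06, 0, 0], [0, -0.105, 0, 0], [0, -0.15, 0, 0], [0, -0.2, 0, 0]]]}}

```text
time: 20.85
ee_pos: [0.3791, -0.2894, 0.1751]
tcp_rot: [-90.1, 0.0, -117.8]
wrist_force: [1.9, -1.1, -1.1]
opening: 0.0406
```

Call:
{"name": "move_arm", "arguments": {"deltas": [[[-0.02, -0.02, 0.02, -8.3], [-0.04, -0.025, 0.04, -16.6], [-0.06, -0.025, 0.06, -25.2], [-0.08, -0.025, 0.08, -25.2], [-0.08, -0.025, 0.08, -25.2]]]}}

```text
time: 21.35
ee_pos: [0.49, -0.2552, 0.1977]
tcp_rot: [-90.0, 0.1, -92.5]
wrist_force: [-0.8, 0.4, -2.3]
opening: 0.0402
```

Call:
{"name": "move_arm", "arguments": {"deltas": [[[0, 0, 0, 0], [0, 0, 0, 0]]]}}

```text
time: 21.55
ee_pos: [0.4872, -0.2564, 0.1988]
tcp_rot: [-90.0, 0.0, -92.6]
wrist_force: [-0.0, -0.6, -1.2]
opening: 0.0404
```

Run:
```python
from h import *
c=grab("wrist","w11"); o=get_obs(); print(o["ee_pos"],o["tcp_rot"],o["opening"],c["T"][:3,3])
hsv=cv2.cvtColor(c["color"],cv2.COLOR_BGR2HSV)
m=cv2.bitwise_or(mask(c,0,6,120,40),mask(c,170,180,120,40)); print("carrier held"); report(c,m,o["ee_pos"][2]+.0253+.016,150)
for k in blobs(m,150)[:1]: print(cv2.approxPolyDP(k,4,True).reshape(-1,2).tolist())
print("stops"); 
wm=cv2.inRange(hsv,(0,0,150),(180,50,255))
report(c,wm,.052,60,(280,0,500,300))
for k in blobs(wm,60):
    p=cv2.approxPolyDP(k,2,True).reshape(-1,2)
    if p[:,0].min()>300 and cv2.contourArea(k)<1500: print(p.tolist())
print("blue"); report(c,mask(c,95,120,120,60),.04,20,(280,0,500,300))
print("green"); report(c,mask(c,50,80,90,40),.05,60,(280,0,500,300))
```

```text
[ 0.4871108  -0.25653521  0.19892269] [-9.00044532e+01 -6.39633619e-03 -9.26278278e+01] 0.04068168766647951 [ 0.48920066 -0.18179512  0.37596694]
carrier held
px 258 237 rect mm 485.7 -255.7 size 112.9 42.2 ang 87.4
[[222, 148], [217, 160], [225, 329], [254, 335], [292, 330], [300, 150]]
stops
px 432 179 rect mm 664.7 -319.3 size 265.2 461.2 ang 10.1
px 356 184 rect mm 603.2 -272.6 size 11.3 69.2 ang 87.5
[[351, 332], [352, 360], [368, 372], [373, 356], [356, 333]]
[[328, 189], [383, 189], [385, 181], [330, 180]]
blue
px 498 221 rect mm 792.9 -342.6 size 48.5 137.6 ang 12.7
px 359 122 rect mm 606.3 -201.3 size 32.0 33.0 ang 87.6
px 405 5 rect mm 646.7 -82.8 size 12.1 42.4 ang 88.0
green
```

View pics/w11.png

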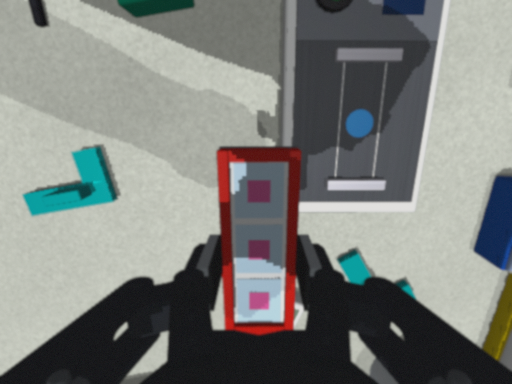

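The view shows the carrier held square at (258,237), the stage with its window at (359,122), and stops at v=54 and v=185. The L is gone from the stage. Moving over the stage.

Call:
{"name": "move_arm", "arguments": {"deltas": [[[-0.02, 0, 0.04, 0], [-0.04, 0, 0.08, 0], [-0.06, 0.02, 0.118, 0], [-0.06, 0.06, 0.118, 0], [-0.06, 0.1, 0.118, 0]]]}}

```text
time: 22.1
ee_pos: [0.6091, -0.2015, 0.0976]
tcp_rot: [-89.9, -0.0, -92.5]
wrist_force: [0.6, 0.3, -1.9]
opening: 0.0401
```

Call:
{"name": "move_arm", "arguments": {"deltas": [[[0, 0.03, 0, 0], [0, 0.05, 0, 0], [0, 0.064, 0, 0], [0, 0.064, 0, 0], [0, 0.064, 0, 0]]]}}

```text
time: 22.6
ee_pos: [0.6085, -0.202, 0.0359]
tcp_rot: [-89.9, -0.0, -92.6]
wrist_force: [0.4, -0.7, -1.3]
opening: 0.0403
```

```bash
cat > st.py <<'E'
from h import *
c=grab("wrist","st"); o=get_obs(); print(o["ee_pos"],o["tcp_rot"],o["wrist_force"])
hsv=cv2.cvtColor(c["color"],cv2.COLOR_BGR2HSV)
m=cv2.bitwise_or(mask(c,0,6,120,40),mask(c,170,180,120,40)); u=o["ee_pos"][2]+.0253; print("carrier, underside",u); report(c,m,u+.016,150)
k=max(blobs(m,150),key=cv2.contourArea); v=k.reshape(-1,2); print("px",v.min(0),v.max(0),"far end",(world(c,[[v[:,0].mean(),v[:,1].min()-.5]],u+.016)*1000).round(1))
for lo in (90,110,150):
    print(lo); report(c,cv2.inRange(hsv,(0,0,lo),(180,60,255)),.052,60,(150,20,400,200))
print("button"); report(c,mask(c,50,85,90,30),.05,60)
E
python3 st.py
```

```text
[ 0.6089473  -0.20207123  0.03647186] [-8.98818283e+01 -3.46054705e-02 -9.26022324e+01] [ 0.12586851  0.27026458 -1.79921175]
carrier, underside 0.06177185702667608
px 258 237 rect mm 607.3 -200.9 size 113.1 42.7 ang 87.5
px [217 147] [300 335] far end [[ 609.6 -144.1   77.8]]
90
px 254 142 rect mm 584.7 -183.8 size 379.9 242.8 ang 2.7
110
px 256 118 rect mm 609.3 -135.2 size 23.9 70.2 ang 88.6
150
px 282 111 rect mm 622.2 -129.7 size 10.2 43.2 ang 87.5
px 234 179 rect mm 595.6 -167.7 size 19.2 9.5 ang 85.6
button
px 177 4 rect mm 570.9 -74.7 size 6.3 24.0 ang 87.1
```

Call:
{"name": "move_arm", "arguments": {"deltas": [[[0, 0.008, -0.0009, 0], [0, 0.014, -0.0009, 0], [0, 0.018, -0.0009, 0], [0, 0.02, -0.0009, 0], [0, 0.0215, -0.0009, 0]]]}}

```text
time: 23.15
ee_pos: [0.6072, -0.2015, 0.0147]
tcp_rot: [-90.0, -0.0, -92.6]
wrist_force: [-7.9, 3.1, 18.2]
opening: 0.0404
```

Call:
{"name": "move_arm", "arguments": {"deltas": [[[0, 0.0005, 0, 0], [0, 0.001, 0, 0], [0, 0.001, 0, 0]]]}}

```text
time: 23.45
ee_pos: [0.6073, -0.2015, 0.0147]
tcp_rot: [-89.9, -0.0, -92.6]
wrist_force: [-8.3, 2.9, 15.7]
opening: 0.0402
```

```bash
python3 st.py
```

```text
[ 0.60725989 -0.20148581  0.01467867] [-8.99474772e+01 -1.62540667e-02 -9.25782441e+01] [-8.97017479  3.07818755 15.9176658 ]
carrier, underside 0.0399786694903443
px 258 238 rect mm 605.7 -200.6 size 113.6 42.3 ang 87.5
px [217 147] [300 335] far end [[ 608.2 -143.7   56. ]]
90
px 259 146 rect mm 592.6 -180.8 size 332.6 213.9 ang 0.4
110
px 275 137 rect mm 608.8 -154.5 size 62.1 69.0 ang 87.5
150
px 288 113 rect mm 622.1 -129.6 size 10.3 43.1 ang 87.5
px 234 178 rect mm 596.1 -160.7 size 16.5 8.1 ang 88.0
button
```

The carrier is down on the stage at (605.7,-200.6), against a target of (606.3,-201.1). I relieve the push, then open gently and rise.

Call:
{"name": "move_arm", "arguments": {"deltas": [[[0, -0.0025, 0, 0], [0, -0.0025, 0, 0]]]}}

```text
time: 23.7
ee_pos: [0.6078, -0.2016, 0.0152]
tcp_rot: [-90.0, -0.0, -92.6]
wrist_force: [-0.6, 0.1, -2.1]
opening: 0.0403
```

Call:
{"name": "move_arm", "arguments": {"deltas": [[[0, 0, 0, 0], [0, 0, 0, 0], [0, 0, 0, 0], [0, 0, 0, 0], [0, 0, 0, 0]]], "claw": 0.06}}

```text
time: 24.2
ee_pos: [0.6075, -0.2016, 0.0147]
tcp_rot: [-90.0, 0.0, -92.6]
wrist_force: [0.4, -0.4, -0.0]
opening: 0.06
```

Call:
{"name": "move_arm", "arguments": {"deltas": [[[0, -0.02, 0, 0], [0, -0.06, 0, 0], [0, -0.1, 0, 0], [0, -0.15, 0, 0], [0, -0.19, 0, 0]]]}}

```text
time: 24.7
ee_pos: [0.6074, -0.2015, 0.2077]
tcp_rot: [-89.9, -0.0, -92.6]
wrist_force: [0.1, 0.1, -0.7]
opening: 0.0597
```

Call:
{"name": "move_arm", "arguments": {"deltas": [[[0, 0, 0, 0], [0, 0, 0, 0]]]}}

```text
time: 24.9
ee_pos: [0.608, -0.2018, 0.2057]
tcp_rot: [-89.9, -0.0, -92.6]
wrist_force: [0.5, 0.7, -0.3]
opening: 0.0598
```

Run:
```python
from h import *
c=grab("wrist","w12"); o=get_obs(); print(o["ee_pos"],o["tcp_rot"],c["T"][:3,3])
hsv=cv2.cvtColor(c["color"],cv2.COLOR_BGR2HSV)
m=cv2.bitwise_or(mask(c,0,6,120,40),mask(c,170,180,120,40)); print("carrier"); report(c,m,.056,150)
k=blobs(m,150)[0].reshape(-1,2); x0,x1=k.min(0),k.max(0); print(x0,x1)
for u in (x0[0]+2,x1[0]-3):
  for v in (x0[1]+6,x1[1]-6): print("corner",zat(c,int(u),int(v)))
for lo in (110,150): print("bright",lo); report(c,cv2.inRange(hsv,(0,0,lo),(180,60,255)),.052,60,(150,20,400,300))
print("button"); report(c,mask(c,50,85,90,30),.05,60)
for kk in blobs(mask(c,50,85,90,30),60):
    u,v=kk.reshape(-1,2).mean(0).astype(int); print(u,v,zat(c,u,v))
```

```text
[ 0.60745667 -0.20157794  0.20408656] [-9.00290885e+01  9.04843116e-03 -9.25829616e+01] [ 0.60955696 -0.12702684  0.38286383]
carrier
px 457 68 rect mm 827.8 -94.0 size 89.6 143.0 ang 3.7
px 258 171 rect mm 606.4 -201.0 size 113.1 41.3 ang 86.7
px 28 42 rect mm 367.9 -45.1 size 68.9 21.8 ang 5.8
px 31 9 rect mm 378.8 -15.7 size 15.9 47.6 ang 61.0
px 5 24 rect mm 349.0 -27.9 size 14.2 13.7 ang 73.1
[413   0] [501 138]
corner [804.2 -14.3   0. ]
corner [ 814.4 -163.    12.2]
corner [838.4 -42.3  87.5]
corner [ 9.363e+02 -1.688e+02 -2.000e-01]
bright 110
px 259 284 rect mm 599.4 -367.3 size 152.0 184.5 ang 87.4
px 259 173 rect mm 606.3 -201.6 size 98.4 30.3 ang 87.3
px 246 145 rect mm 606.1 -191.2 size 135.5 70.0 ang 87.5
px 258 228 rect mm 602.9 -273.5 size 12.7 70.2 ang 87.4
bright 150
px 260 283 rect mm 600.0 -367.1 size 148.7 182.7 ang 87.4
px 258 179 rect mm 605.9 -209.7 size 82.1 30.3 ang 87.3
px 254 112 rect mm 605.9 -130.0 size 11.0 61.8 ang 87.5
px 258 228 rect mm 602.9 -272.8 size 11.3 67.6 ang 87.4
button
px 54 34 rect mm 394.3 -40.2 size 89.2 66.9 ang 5.8
px 482 125 rect mm 871.3 -155.2 size 73.8 16.8 ang 3.3
px 484 59 rect mm 861.1 -82.8 size 63.3 16.2 ang 3.3
px 483 82 rect mm 864.4 -107.2 size 67.0 16.0 ang 3.1
px 482 35 rect mm 855.2 -58.9 size 54.4 17.1 ang 5.3
px 220 50 rect mm 571.5 -63.2 size 28.6 29.5 ang 87.3
px 498 344 rect mm 970.5 -483.9 size 36.3 96.2 ang 45.1
px 497 10 rect mm 866.1 -35.1 size 34.1 18.1 ang 3.8
px 464 106 rect mm 847.7 -132.7 size 14.4 29.8 ang 87.9
px 502 102 rect mm 891.1 -129.7 size 23.7 14.7 ang 3.4
54 34 [409.9 -44.5  75. ]
482 125 [ 843.5 -151.4   86.7]
484 59 [838.4 -86.9  80.6]
483 82 [ 840.6 -108.7   81.6]
482 35 [827.1 -66.6  88. ]
220 50 [572.5 -64.9  62.3]
498 344 [ 916.5 -437.8   93.5]
497 10 [838.2 -45.6  87.4]
464 106 [ 820.9 -131.5   87. ]
502 102 [ 864.6 -129.    81.5]
```

The carrier reads (606.4,-201.0) with its angle within 1° of the stops. The stops' midpoint is (605–606.3,-201.4), so it is centred. Now the button: its top is at z≈62 mm, bias-corrected to (574,-64).

Call:
{"name": "move_arm", "arguments": {"deltas": [[[-0.045, 0, -0.013, 0], [-0.09, 0, -0.026, 0], [-0.136, 0, -0.04, 0], [-0.136, 0.04, -0.04, 0], [-0.136, 0.085, -0.04, 0]]], "claw": 0.0}}

```text
time: 25.45
ee_pos: [0.5736, -0.0623, 0.1187]
tcp_rot: [-89.9, -0.0, -92.4]
wrist_force: [0.7, -0.8, 0.5]
opening: 0.0
```

Call:
{"name": "move_arm", "arguments": {"deltas": [[[0, 0.03, 0, 0], [0, 0.055, 0, 0], [0, 0.069, 0, 0], [0, 0.078, 0, 0], [0, 0.078, 0, 0]]]}}

```text
time: 25.95
ee_pos: [0.5729, -0.0639, 0.0406]
tcp_rot: [-90.1, 0.0, -92.6]
wrist_force: [0.1, 0.2, 0.0]
opening: -0.0001
```

Call:
{"name": "move_arm", "arguments": {"deltas": [[[0, 0.003, 0, 0], [0, 0.006, 0, 0], [0, 0.008, 0, 0], [0, 0.01, 0, 0], [0, 0.01, 0, 0]]]}}

```text
time: 26.45
ee_pos: [0.5736, -0.0639, 0.0317]
tcp_rot: [-90.0, 0.0, -92.6]
wrist_force: [0.1, -0.8, -0.0]
opening: 0.0001
```

Call:
{"name": "move_arm", "arguments": {"deltas": [[[0, 0.0015, 0, 0], [0, 0.003, 0, 0], [0, 0.0045, 0, 0], [0, 0.006, 0, 0], [0, 0.006, 0, 0]]]}}

```text
time: 26.95
ee_pos: [0.5736, -0.0639, 0.0258]
tcp_rot: [-90.0, -0.0, -92.6]
wrist_force: [-0.3, 0.1, 2.1]
opening: -0.0
```

Call:
{"name": "move_arm", "arguments": {"deltas": [[[0, 0.001, 0, 0], [0, 0.002, 0, 0], [0, 0.002, 0, 0]]]}}

```text
time: 27.25
ee_pos: [0.5737, -0.0639, 0.0238]
tcp_rot: [-90.0, 0.0, -92.6]
wrist_force: [-1.5, -0.0, 3.5]
opening: -0.0003
```

Call:
{"name": "move_arm", "arguments": {"deltas": [[[0, 0.0015, 0, 0], [0, 0.003, 0, 0], [0, 0.0045, 0, 0], [0, 0.006, 0, 0], [0, 0.006, 0, 0]]]}}

```text
time: 27.75
ee_pos: [0.574, -0.0639, 0.0209]
tcp_rot: [-89.9, -0.0, -92.6]
wrist_force: [-10.4, 1.3, 25.8]
opening: -0.0003
```

The button bottomed out: force jumped to 26 N with travel stopped. Rising straight up, then a final check.

Call:
{"name": "move_arm", "arguments": {"deltas": [[[0, -0.006, 0, 0], [0, -0.02, 0, 0], [0, -0.06, 0, 0], [0, -0.11, 0, 0], [0, -0.16, 0, 0]]]}}

```text
time: 28.25
ee_pos: [0.573, -0.0639, 0.1793]
tcp_rot: [-90.1, 0.0, -92.6]
wrist_force: [1.4, -0.4, 0.9]
opening: 0.0003
```

Call:
{"name": "move_arm", "arguments": {"deltas": [[[0.03, -0.02, 0, 0], [0.07, -0.02, 0, 0], [0.11, -0.02, 0, 0], [0.13, -0.02, 0, 0], [0.13, -0.02, 0, 0]]]}}

```text
time: 28.75
ee_pos: [0.5674, -0.1962, 0.1974]
tcp_rot: [-90.0, -0.0, -92.8]
wrist_force: [-0.9, 0.2, 0.3]
opening: -0.0001
```

Run:
```python
from h import *
c=grab("wrist","w13"); o=get_obs(); print(o["ee_pos"],o["wrist_force"],o["time"])
m=cv2.bitwise_or(mask(c,0,6,120,40),mask(c,170,180,120,40)); report(c,m,.056,1200)
print("button"); 
for kk in blobs(mask(c,50,85,90,30),60):
    u,v=kk.reshape(-1,2).mean(0).astype(int)
    if 150<u<350: print(u,v,zat(c,u,v))
t=grab("top","top1"); t0=cv2.imread("pics/top0.png")
for n,a,h,roi in [("rack",(50,80),.05,(225,195,285,240)),("orange",(5,16),.045,(120,110,240,200)),("blue",(100,118),.045,(120,110,240,200))]:
    print(n); report(t,mask(t,*a),h,15,roi)
t0d={"color":t0}
for n,r in [("timer",(393,162,425,192)),("jar",(90,172,120,196)),("rack",(230,202,282,236))]:
    d=cv2.absdiff(t0,t["color"])[r[1]:r[3],r[0]:r[2]]; print(n,"mean diff",d.mean().round(1))
```

```text
[ 0.5675196  -0.1947807   0.19753166] [0.73508328 0.77301823 0.54118422] 28.8
px 483 76 rect mm 812.5 -94.0 size 72.0 144.3 ang 4.1
px 292 175 rect mm 605.9 -200.8 size 112.5 42.0 ang 87.3
button
258 52 [571.5 -64.5  62.1]
rack
orange
px 160 143 rect mm 601.5 299.6 size 118.0 118.1 ang 78.8
blue
px 203 170 rect mm 545.7 170.1 size 127.4 79.8 ang 79.8
timer mean diff 10.6
jar mean diff 3.2
rack mean diff 21.9
```

```bash
python3 -c "
from workcell import job_done; print(job_done())"
```

```text
the job is handed in; nothing more can be done
None
```

The changeover is done and handed in at 28.8 s on the robot's clock, in the order you asked.

- **L gauge:** the blue L was pressed home in its pocket with about 24 N. Its plate top measured 44.7–45.0 mm, against foam at 44.6–44.9 mm.
- **T gauge:** the orange T was pressed home with about 20 N. Its plate top measured 44.6–45.0 mm, also flush.
- **Carrier:** it lies on the cleared stage at (605.9, -200.8) mm. The window centre I had measured was about (606.3, -201.1) mm. It reads 87.3° against 87.5° for the stops.
- **Start button:** it was pushed until it bottomed out, with force jumping to 26 N, and it came back up to 62.1 mm. The gripper was then empty and clear of everything.

**Checks that disagreed:**
- **Fingertip height:** the real fingertips sat 30–40 mm higher than the reported tool position. My first close on the L gauge shut on air above the bar. I corrected the height from the wrist picture and from where the tips touched the plates.
- **Wrist camera:** it read about 1.7 mm off sideways, so I worked from relative measurements.
- **Bystanders:** the jar looks unchanged. My before/after comparison was inconclusive for the timer and the rack, probably because of the arm and its shadow. No move was planned near any of the three, and I saw no force that would suggest contact.

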